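# Press the second magnet into a painted plaque with one turn of the bench press

## Robot

A 6-joint arm with a two-finger parallel gripper is mounted at the origin on the work surface. World frame = base frame: x ahead of the robot, y to its left, z up, the work surface at z = 0. Lengths are in m, angles in rad, forces in N, time in s.
With the tool pointing down it reaches from about 0.3 to 0.85 m from the base axis. Payload 4.2 kg.
Tool frame: the origin (TCP) lies on the centre line of the jaws, within the pads' length; the fingertips stand ctrl.tip_reach ahead of it and the grasp point (between the pads) lies 2 mm behind it (ctrl.tip_reach is the distance from the TCP to the fingertips, in m); x points along the fingers, y is the direction in which the jaws open and shut, and the axes are right-handed (so a half turn about x gives the same grasp; the last joint's range is limited). The gripper opens to 91 mm and grips with 3 to 60 N. Pads are 32 mm wide; open, the fingers measure 118 mm over their backs; the gripper's body (76 mm by 178 mm) begins 60 mm behind the grasp point.
Start: joints at [1.211, 0.32, 1.565, -0, 1.257, -0.02], TCP at [0.192, 0.542, 0.231] pointing down, gripper open.
Joint ranges: [-3.11, 3.11], [-0.84, 2.01], [0.21, 2.61], [-1.34, 4.49], [0.05, 2.63], [-2.56, 2.56]. Speed limits (rad/s): [2.57, 2.57, 3.14, 3.14, 3.14, 3.14].

## Interface

Orientations are given as [roll, pitch, yaw] about the fixed x, y, z axes, in that order (R = Rz(yaw) Ry(pitch) Rx(roll)).
In Python, from workcell import ctrl, read_camera, ticket gives the robot as it stands.
- The arm moves only by the tool carry_out, never from a script. Its argument "moves" is a list of rows, each a list of 3 entries, a list of its own where there are three numbers: the shift along the world's x, y, z in mm, then the turn, a rotation vector about the world's x, y, z in degrees, then the opening, from 0 (shut) to 1 (fully open). In form: [[[x, y, z], [rx, ry, rz], fingers], ...]. A call has 1 to 20 rows; each row shifts and turns the pose as measured when the row begins; what a row does not reach is not made up. A row lasts 1/8 s, in which the tool goes at most 62.5 mm and 10.7 degrees, less where a joint would pass 70% of its speed; a pose out of reach is approached as far as the arm can. A call with a gripper value outside its range is refused whole. The fingers move at their own pace and stop on an object; "newtons" is the grip in N (left out, the last holds). Time passes only in rows, so rows that do not move let the fingers close. It gives the time, the measured TCP pose, the force and the opening at its end, in the units of the state.
- ctrl.sense(): the state, without advancing time (a new reading comes with each control period).
- read_camera(name): name is "scene" or "top" or "wrist"; returns a dict with "img" (384x512x3 uint8, blue, green, red), "fx", "fy", "cx", "cy" (pixels), "eye" and "attitude" of the camera in the world. Camera axes: x right, y down, z forward; pixel columns grow to the right and rows downward; lengths in m; the calibration is good to about 2 mm. A picture is of the moment at which its call begins. There is no depth.
- ticket.job_done(): hands the job in, once; it reports no verdict.
The state is a dict: "clock": time; "q": joint angles; "joint_velocities": joint speeds; "joint_efforts": joint torques, N m; "eef_pos": TCP position; "tool_rot": TCP orientation; "contact_force": force on the tool from outside, world axes, zero at the start; "torque": the same for the moment, N m; "finger_gap": finger opening in m.
Only numpy, scipy, OpenCV 4.12 (cv2) and the standard library are available. Lean on these libraries where they do the work, as an engineer would, in place of code of your own. Each camera call takes 0.05 s, during which the arm holds its last target.

## Task

Lay the plaque whose magnet still stands proud on the bed of the green bench press, proud magnet leading, and slide it gently in under the ram, along the fixed fence, until it is fully home against the end stop. Then take the crank grip, with no more squeeze than the turning needs, and turn the handwheel exactly one full revolution, its top going away from the robot, so that the ram presses the magnet flush and is back at the top with the white rim mark at the red pointer. Let go, leave the plaque home in the press and everything else on the table as it is.

Things in the scene. Friction and masses are not known exactly. Their poses are not given: they have to be found in the camera images.
- plaque_center (a point): centre (half-way up) of the wooden plaque to work on: 180 x 60 x 18 mm, 160 g, lying painted face down; sides and rim pink, bare wood back up. x runs along its length towards the proud magnet, z up. On its back, on the centre line, two 20 mm steel disc magnets 50 mm either side of the centre: at -x already flush, at +x 6.5 mm proud.
- magnet (a joint): how far the proud magnet is pressed into the plaque, m: 0 as it stands now, 0.006 fully in (its top then 0.5 mm above the wood, which counts as flush). A tight press fit: it takes about 70 N at the ram.
- home (a point): on the press: where the plaque's centre is when it lies on the bed fully home, 49 mm above the table; plaque x and home x then agree. x points into the press, away from its mouth, y to the fixed fence, z up. The stop's face is 90 mm ahead (+x), the ram axis 50 mm ahead.
- press: green bench press fixed to the table (place and yaw vary); axes as home's. Origin on the table below the ram axis. Slick white bed, top 40 mm above the table: a 44 mm wide tongue from x = -190 to -60 mm, then 90 mm wide to +64. Head over the bed: front face at x = -32, y -35 to +35, z 128 to 234; ram bush (40 mm diameter) down to z = 98, raised ram to z = 82. Nothing is above the bed before x = -32.
- fence: fixed fence on the bed: a round steel rail 12 mm in diameter, its axis 9 mm above the bed, its face at home y = +30 mm; straight from home x = +63 to +91 mm, its last 22 mm at the mouth bent outwards by 6 mm as a lead-in (it begins at home x = +35). Origin on the bed below the middle of the straight part.
- guide: sprung guide facing the fence: a brass rail 10 mm in diameter, axis 9 mm above the bed, straight from home x = +66 to +90 mm, with a lead-in from home x = +35 bent outwards by 7 mm. Its face rests at home y = -28 mm and yields up to 6 mm towards -y at 1.5 N/mm with 5 N preload; a plaque between fence and guide drags with 4 to 9 N. Origin on the bed, on its face.
- stop: rigid steel end stop at the far end of the bed, 10 x 50 x 17 mm (x, y, z of the press); the plaque's end comes to bear on its near face. Origin at the centre of its underside, 95 mm ahead of home. Never push the plaque against it with more than 25 N.
- hub (a point): on the handwheel's axis, in the plane through the middle of the crank grip, 190 mm above the table, 50 mm ahead of home and 123 mm to its -y side. Axes as home's; y is the wheel's axis. The wheel is a grey disc 132 mm in diameter on the press's -y side, its outer face 54 mm from here towards +y (its boss 46 mm).
- crank_grip: black revolving crank grip, a cylinder 22 mm in diameter, 72 mm long, along the wheel's axis and 54 mm from it, spinning freely on its spindle. Origin at its middle. It is at the top of the wheel when that is home. Hold it firmly but lightly: the contact forces on it, both fingers' squeeze added up, must stay under 80 N.
- wheel (a joint): handwheel angle a, rad: 0 home (grip on top, ram up), growing as the top goes away from the mouth, 6.283 after one turn, overrun to 7.4. The grip's middle is 54 sin(a) mm along hub x and 54 cos(a) mm above the hub. The ram sinks 24 mm in the first half turn, meets the magnet near 2 rad, has it flush at 3.14. Friction 4 N at the grip, pressing adds up to 14 N; it stays where it is left.
- done_plaque_center (a point): centre of the finished plaque, the same 180 x 60 x 18 mm with light blue sides and rim and both magnets flush; leave it. It and the pink-rimmed one lie in the two spots left and right of the press, either way round.
- palette: grey slab 130 x 95 x 9 mm with dabs of paint, near the robot; origin under its centre. Leave it.
- mini_canvas: pink mini canvas 72 x 72 x 16 mm with a blue flower; origin under its centre. Leave it.
- magnet_tray: white tray 80 x 60 x 24 mm of spare magnets; origin under its centre. Leave it.
- varnish: amber jar, 52 mm diameter, 100 mm high; origin under its centre. Leave it.
- tape_roll: roll of blue tape, 90 mm diameter, 24 mm high, lying flat; origin under its centre. Leave it.
- flat_brush: flat paint brush 190 mm long, 20 mm high; origin under its centre. Leave it.
- brush_mug: blue cup 76 mm diameter, 90 mm high, with brushes standing up to 210 mm; origin under its centre. Leave it.

How it is judged:
By the outcome, as a careful person would: the job done as asked, in the order asked, and still so for the second after the job is handed in, with the robot touching nothing.
It also fails if it takes over 72 s, if anything falls off the work surface, if the arm or the gripper's body presses on something with over 40 N, if the wrist force passes 120 N, or if a joint passes its speed limit or range.

## Working session

There is one attempt and no reset: what is moved stays moved. The work goes in short steps, Python scripts to look and compute and a tool call to move; the robot and the scene stay as the last step left them, time stands still between calls to the robot, and variables do not carry over. Pictures are saved under pics/ and viewed, and the job is handed in when it is done.

Besides the shell and the picture viewer there is one more tool, called after "Emit:" in YAML: its name, and indented under it one key for each argument. carry_out: Moves the arm, as the interface text tells. Its arguments: {"type":"object","properties":{"moves":{"type":"array"},"newtons":{"type":"number"}},"required":["moves"]}

```bash
mkdir -p pics; ls; cat > h.py <<'E'
import numpy as np, cv2
from workcell import ctrl, read_camera, ticket
def snap(name,fn):
    d=read_camera(name); cv2.imwrite('pics/'+fn,d['img']); return d
E
python3 - <<'E'
from h import *
s=ctrl.sense()
for k,v in s.items(): print(k,np.round(v,4).tolist())
print(ctrl.tip_reach)
import pickle
D={}
for n in ['scene','top','wrist']:
    d=snap(n,n+'0.png'); D[n]=d
    print(n,{k:(np.round(v,4).tolist()) for k,v in d.items() if k!='img'})
pickle.dump(D,open('d0.pkl','wb'))
E
```

```text
pics
clock 0.0
q [1.211, 0.3203, 1.5657, 0.0, 1.2574, -0.02]
joint_velocities [-0.0002, -0.0002, 0.0004, -0.0014, 0.0002, 0.0003]
joint_efforts [-0.0007, -41.2459, -23.1975, 0.0727, 0.0456, -0.0002]
eef_pos [0.1915, 0.5417, 0.2301]
tool_rot [-1.5993, 1.569, -1.9391]
contact_force [-0.2605, 0.3247, -0.0357]
torque [0.0222, 0.0316, -0.0225]
finger_gap 0.0911
0.017
scene {'fx': 425.6803, 'fy': 425.6803, 'cx': 253.5691, 'cy': 195.0471, 'eye': [1.0224, -0.6564, 0.867], 'attitude': [-2.2621, 0.0096, 0.6175]}
top {'fx': 351.5269, 'fy': 351.5269, 'cx': 257.3326, 'cy': 193.6721, 'eye': [0.3872, 0.0432, 1.2023], 'attitude': [-3.0055, 0.0212, -1.5458]}
wrist {'fx': 321.2569, 'fy': 321.2569, 'cx': 256.7042, 'cy': 185.225, 'eye': [0.1154, 0.5686, 0.384], 'attitude': [2.8541, 0.001, 1.23]}
```

View pics/scene0.png

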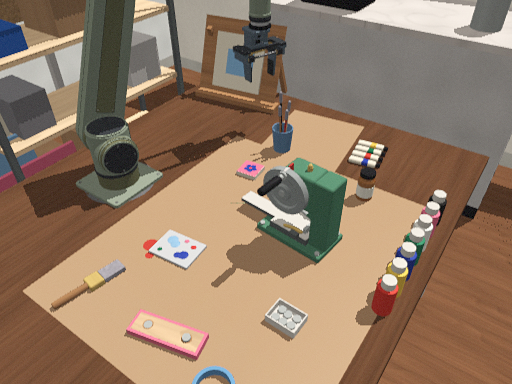

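View pics/top0.png

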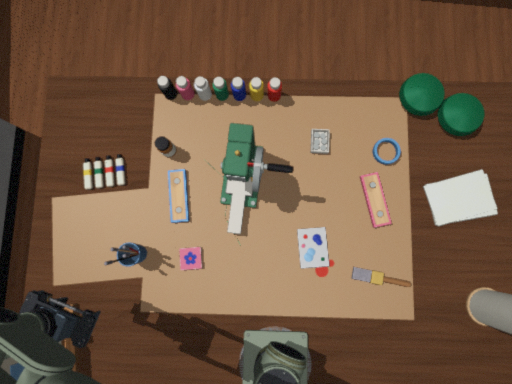

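View pics/wrist0.png

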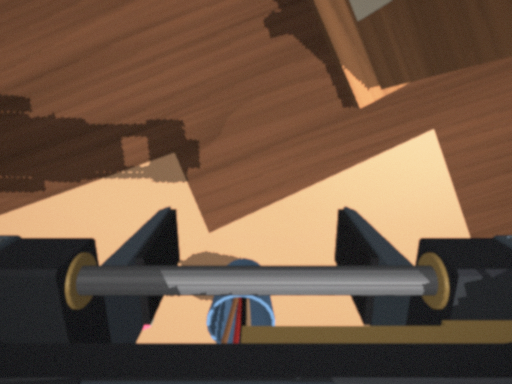

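```bash
cat >> h.py <<'E'
def crop(img,x0,y0,x1,y1,k,fn):
    c=cv2.resize(img[y0:y1,x0:x1],None,fx=k,fy=k,interpolation=cv2.INTER_CUBIC)
    for x in range((x0+9)//10*10,x1,10):
        cv2.line(c,(int((x-x0+.5)*k),0),(int((x-x0+.5)*k),6 if x%50 else 14),(255,0,255),1)
        if x%20==0: cv2.putText(c,str(x),(int((x-x0+.5)*k)-10,24),0,.35,(255,0,255),1)
    for y in range((y0+9)//10*10,y1,10):
        cv2.line(c,(0,int((y-y0+.5)*k)),(6 if y%50 else 14,int((y-y0+.5)*k)),(255,0,255),1)
        if y%20==0: cv2.putText(c,str(y),(16,int((y-y0+.5)*k)+4),0,.35,(255,0,255),1)
    cv2.imwrite('pics/'+fn,c)
from scipy.spatial.transform import Rotation as Ro
def cam(d):
    return Ro.from_euler('xyz',d['attitude']).as_matrix(),np.array(d['eye'])
def ray(d,u,v,z):
    R,e=cam(d); r=R@np.array([(u-d['cx'])/d['fx'],(v-d['cy'])/d['fy'],1]); return e+r*(z-e[2])/r[2]
def proj(d,p):
    R,e=cam(d); q=(np.atleast_2d(p)-e)@R; return np.c_[d['cx']+d['fx']*q[:,0]/q[:,2],d['cy']+d['fy']*q[:,1]/q[:,2]]
E
python3 - <<'E'
from h import *
import pickle
D=pickle.load(open('d0.pkl','rb'))
crop(D['top']['img'],205,110,305,245,5,'c1.png')
crop(D['top']['img'],345,160,405,240,7,'c2.png')
crop(D['scene']['img'],115,300,225,365,7,'c3.png')
crop(D['scene']['img'],230,150,350,260,5,'c4.png')
E
```

```text
(no output)
```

View pics/c1.png

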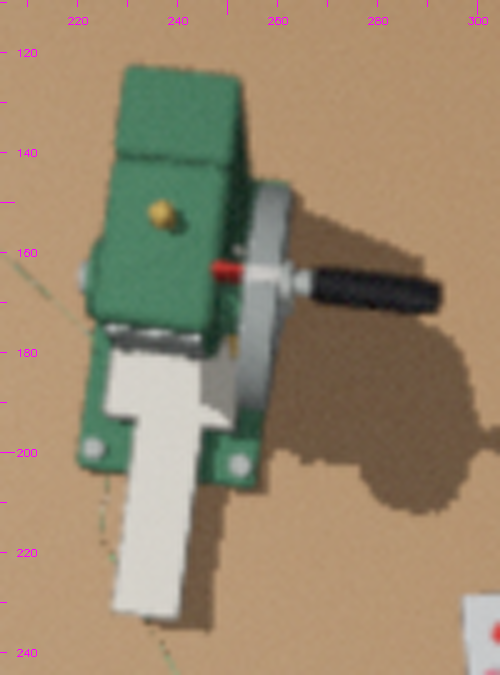

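View pics/c2.png

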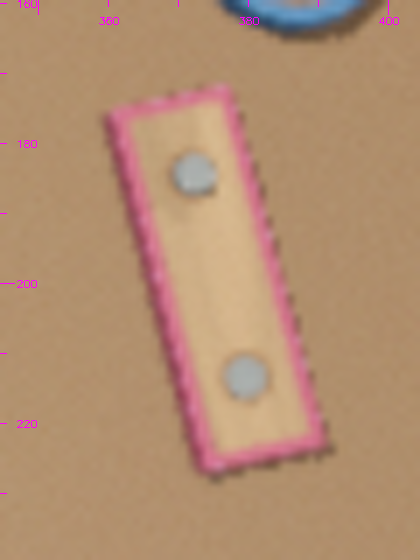

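View pics/c3.png

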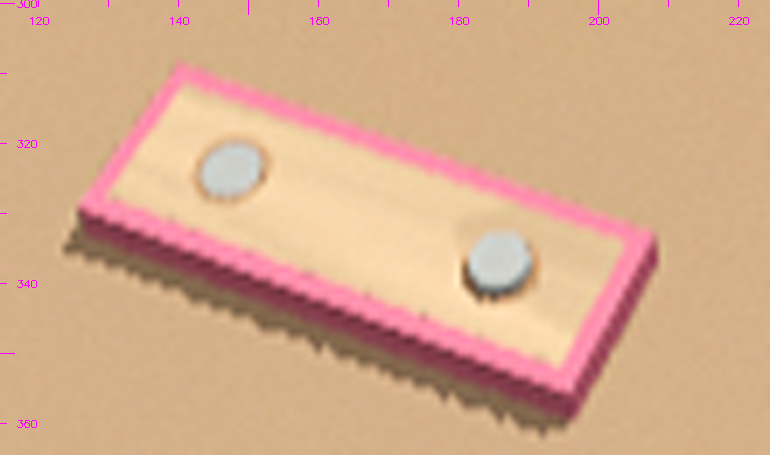

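View pics/c4.png

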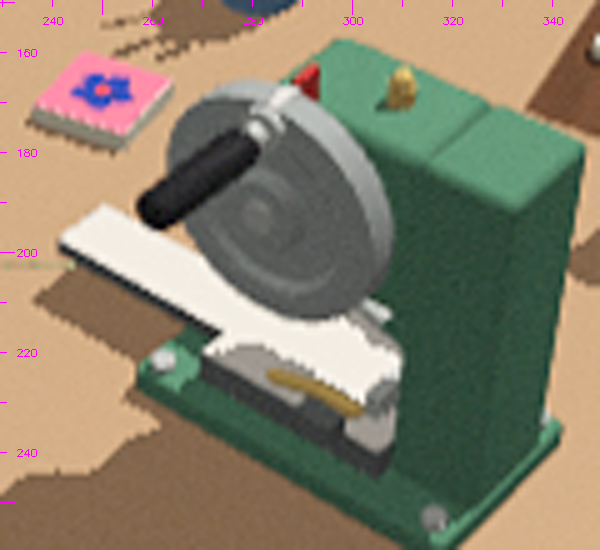

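```bash
cat > fit.py <<'E'
from h import *
import pickle
from scipy.optimize import least_squares
D=pickle.load(open('d0.pkl','rb'))
def fit(obs,x0):
    def res(p,full=False):
        c,s=np.cos(p[2]),np.sin(p[2]); r=[]
        for cn,u,v,X in obs:
            w=np.array([p[0]+(c*X[0]-s*X[1])/1e3,p[1]+(s*X[0]+c*X[1])/1e3,X[2]/1e3])
            r+=list(proj(D[cn],w)[0]-[u,v])
        return np.array(r)
    o=least_squares(res,x0,loss='soft_l1'); return o.x,res(o.x).reshape(-1,2).round(1)
T,S='top','scene'
A=[(T,359.8,175.9,(90,30,18)),(T,377.1,172.1,(90,-30,18)),(T,390.9,222.6,(-90,-30,18)),(T,373.8,227.4,(-90,30,18)),
(S,140.5,308.8,(-90,30,18)),(S,208.1,333.1,(90,30,18)),(S,195.9,355.2,(90,-30,18)),(S,126.2,329.2,(-90,-30,18)),
(S,147.5,323.6,(-50,0,18.5)),(S,186,336.4,(50,0,24.5))]
pa,ra=fit(A,[.45,-.3,0])
P=[(T,226.9,231.5,(-190,22,40)),(T,240.5,233.1,(-190,-22,40)),(T,225.3,192.1,(-60,45,40)),(T,230.9,193.1,(-60,22,40)),(T,243.5,193.5,(-60,-22,40)),(T,251.1,195.5,(-60,-45,40)),
(S,241.5,197.9,(-190,-22,40)),(S,249.9,190.5,(-190,22,40)),(S,273.1,215.9,(-60,-22,40)),(S,270.1,219.5,(-60,-45,40)),
(T,292.5,168.9,(0,-159,244)),(T,267.1,166.3,(0,-87,244)),(S,259.9,191.5,(0,-159,244)),(S,278.5,179.5,(0,-87,244))]
pp,rp=fit(P,[.5,.1,0])
if __name__=='__main__':
    print(pa,np.degrees(pa[2]));print(ra.tolist());print(pp,np.degrees(pp[2]));print(rp.tolist())
    for cn in (T,S):
        pk,rk=fit([o for o in A if o[0]==cn],pa);print(cn,pk)
        pk,rk=fit([o for o in P if o[0]==cn],pp);print(cn,pk)
E
python3 fit.py
```

```text
[ 0.5390962  -0.32870826  0.24205103] 13.86850223315823
[[0.9, -0.5], [0.8, -0.5], [1.1, 0.7], [0.7, -0.2], [-0.1, -0.7], [0.5, -0.8], [0.3, 0.1], [-0.5, -0.4], [0.4, -0.1], [0.2, -0.3]]
[ 0.60354446  0.12884238 -0.09443151] -5.41052717848446
[[0.1, 0.4], [-0.3, 0.4], [-0.1, 0.2], [1.1, -0.0], [1.6, 1.1], [0.8, -0.1], [-0.2, -0.8], [1.0, -0.4], [1.8, -0.1], [-0.3, 0.4], [0.2, 0.3], [-0.2, -0.0], [0.3, 0.9], [0.9, -1.6]]
top [ 0.53852957 -0.325732    0.24592966]
top [ 0.60428214  0.12992766 -0.09330693]
scene [ 0.53940864 -0.32952834  0.24008717]
scene [ 0.60262506  0.12752993 -0.09121521]
```

```bash
cat >> h.py <<'E'
def st(pr=True):
    s=ctrl.sense(); R=Ro.from_euler('xyz',s['tool_rot']).as_matrix()
    if pr: print('t',round(float(s['clock']),2),'p',(np.array(s['eef_pos'])*1e3).round(1),'yawY',round(np.degrees(np.arctan2(R[1,1],R[0,1])),2),'xaxis',R[:,0].round(3),'F',np.round(s['contact_force'],1),'gap',round(float(s['finger_gap'])*1e3,1),'q',np.round(s['q'],2))
    return s,R
E
python3 - <<'E'
from fit import *
s,R=st(); print(R.round(3))
print('mug',ray(D[T],131,254,.09),'can',ray(D[T],191,259,.016),'varn',ray(D[T],165,147,.1))
# press frame
def PW(x,y):
    c,s=np.cos(pp[2]),np.sin(pp[2]); return (1e3*pp[:2]+[c*x-s*y,s*x+c*y]).round(1)
c,s_=np.cos(pa[2]),np.sin(pa[2])
print('grasp',1e3*pa[:2]+np.array([c,s_])*-15)
print('lay',PW(-135,0),'home',PW(-50,0),'hub',PW(0,-123))
E
```

```text
t 0.15 p [191.5 541.8 230.3] yawY 70.53 xaxis [-0.    -0.001 -1.   ] F [ 0.1 -0.5 -0.1] gap 91.5 q [ 1.21  0.32  1.57 -0.    1.26 -0.02]
[[-0.     0.333  0.943]
 [-0.001  0.943 -0.333]
 [-1.    -0.001 -0.   ]]
mug [0.33873497 0.46306477 0.09      ] can [0.32426952 0.28815364 0.016     ] varn [0.68367295 0.37356124 0.1       ]
grasp [ 524.53346917 -332.30367192]
lay [469.1 141.6] home [553.8 133.6] hub [591.9   6.4]
```

Emit:
carry_out:
  moves:
    - [[0, 0, 50], [0, 0, 0], 1]
    - [[0, 0, 50], [0, 0, 0], 1]
    - [[20.8, -54.6, 0], [0, 0, -9.2], 1]
    - [[20.8, -54.6, 0], [0, 0, -9.2], 1]
    - [[20.8, -54.6, 0], [0, 0, -9.2], 1]
    - [[20.8, -54.6, 0], [0, 0, -9.2], 1]
    - [[20.8, -54.6, 0], [0, 0, -9.2], 1]
    - [[20.8, -54.6, 0], [0, 0, -9.2], 1]
    - [[20.8, -54.6, 0], [0, 0, -9.2], 1]
    - [[20.8, -54.6, 0], [0, 0, -9.2], 1]
    - [[20.8, -54.6, 0], [0, 0, -9.2], 1]
    - [[20.8, -54.6, 0], [0, 0, -9.2], 1]
    - [[20.8, -54.6, 0], [0, 0, -9.2], 1]
    - [[20.8, -54.6, 0], [0, 0, -9.2], 1]
    - [[20.8, -54.6, 0], [0, 0, -9.2], 1]
    - [[20.8, -54.6, 0], [0, 0, -9.2], 1]
    - [[20.8, -54.6, 0], [0, 0, -9.2], 1]

```text
clock: 2.28
eef_pos: [0.5062, -0.302, 0.329]
tool_rot: [-2.344, 1.567, 1.116]
contact_force: [1.2, -0.4, 1.4]
finger_gap: 0.0912
```

```bash
python3 - <<'E'
from h import *
st(); d=snap('wrist','w1.png')
import pickle; pickle.dump(d,open('w1.pkl','wb'))
E
```

```text
t 2.27 p [ 506.2 -302.   329. ] yawY -71.75 xaxis [ 0.002  0.003 -1.   ] F [ 1.2 -0.4  1.4] gap 91.2 q [-0.56  0.3   1.35  0.    1.49  0.69]
```

View pics/w1.png

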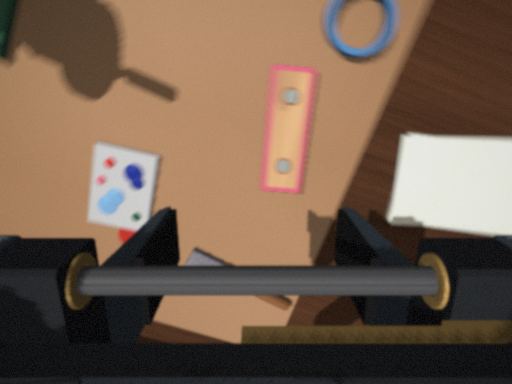

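```bash
python3 - <<'E'
from h import *
import pickle; d=pickle.load(open('w1.pkl','rb'))
crop(d['img'],250,55,330,205,4,'c5.png')
E
```

```text
(no output)
```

View pics/c5.png

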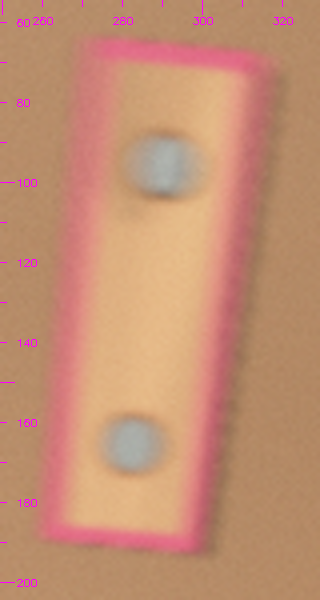

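```bash
python3 - <<'E'
from fit import *
D['w']=pickle.load(open('w1.pkl','rb'))
B=[('w',271.5,65.5,(90,30,18)),('w',315,68.5,(90,-30,18)),('w',299.5,191.8,(-90,-30,18)),('w',261.5,189.3,(-90,30,18))]
for b in (B,A+B):
    p,r=fit(b,pa);print(p,np.degrees(p[2]),r.tolist())
E
```

```text
[ 0.54120651 -0.33470167  0.24078766] 13.796116684197694 [[-0.2, -1.2], [0.2, -0.6], [0.6, 1.7], [-0.8, 1.2]]
[ 0.54031628 -0.33122952  0.23852187] 13.66629672521771 [[1.7, -0.9], [1.6, -0.8], [1.8, 0.4], [1.4, -0.5], [-0.4, 0.2], [0.1, 0.4], [-0.1, 1.5], [-0.9, 0.6], [0.1, 0.9], [-0.2, 0.8], [-2.6, -1.4], [-2.2, -0.7], [-1.9, 1.5], [-3.3, 1.0]]
```

Emit:
carry_out:
  moves:
    - [[10, -16, -40], [0, 0, -2.5], 1]
    - [[9, -15, -55], [0, 0, -2], 1]
    - [[0, 0, -55], [0, 0, 0], 1]
    - [[0, 0, -55], [0, 0, 0], 1]
    - [[0, 0, -50], [0, 0, 0], 1]
    - [[0, 0, 0], [0, 0, 0], 1]

```text
clock: 3.08
eef_pos: [0.5264, -0.3421, 0.063]
tool_rot: [1.711, 1.568, -1.202]
contact_force: [-1.2, -0.4, 0.6]
finger_gap: 0.0914
```

```bash
python3 - <<'E'
from h import *
st(); d=snap('wrist','w2.png')
import pickle; pickle.dump(d,open('w2.pkl','wb'))
E
```

```text
t 3.08 p [ 526.4 -342.1   63. ] yawY -76.9 xaxis [ 0.001 -0.003 -1.   ] F [-1.2 -0.4  0.6] gap 91.4 q [-0.59  0.54  1.66 -0.    0.94  0.75]
```

View pics/w2.png

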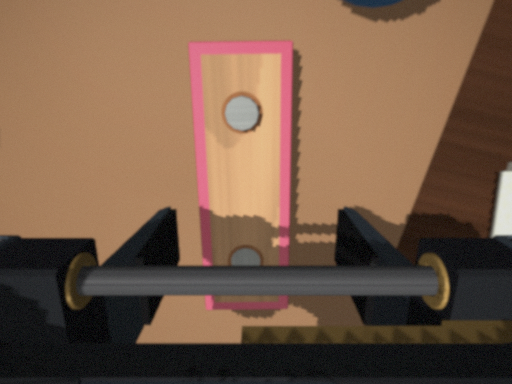

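```bash
python3 - <<'E'
from fit import *
D['w']=pickle.load(open('w2.pkl','rb'))
B=[('w',190.5,43,(90,30,18)),('w',292.5,41.5,(90,-30,18)),('w',288,308,(-90,-30,18)),('w',206.5,309,(-90,30,18))]
p,r=fit(B,pa);print(p,np.degrees(p[2]),r.tolist())
E
```

```text
[ 0.54069546 -0.33079086  0.23854326] 13.667522142464536 [[-1.8, -0.7], [1.4, -0.4], [0.5, 1.6], [-0.4, 1.5]]
```

Emit:
carry_out:
  moves:
    - [[0, 8, -12], [0, 0, 0.6], 1]
    - [[0, 0, -16], [0, 0, 0], 1]
    - [[0, 0, -10], [0, 0, 0], 1]
    - [[0, 0, -3], [0, 0, 0], 1]

```text
clock: 3.62
eef_pos: [0.532, -0.3367, 0.0289]
tool_rot: [2.246, 1.55, -0.655]
contact_force: [0.3, 0.1, -0.6]
finger_gap: 0.0915
```

```bash
python3 - <<'E'
from h import *
st()
E
```

```text
t 3.62 p [ 532.  -336.7   28.9] yawY -76.21 xaxis [ 0.016 -0.013 -1.   ] F [ 0.3  0.1 -0.6] gap 91.5 q [-0.58  0.57  1.7  -0.    0.85  0.75]
```

Emit:
carry_out:
  moves:
    - [[0, 0, 0], [0, 0, 0], 1]

```text
clock: 3.75
eef_pos: [0.5321, -0.3368, 0.0289]
tool_rot: [2.246, 1.55, -0.655]
contact_force: [-0.1, -0.4, -0.1]
finger_gap: 0.091
```

```bash
python3 - <<'E'
from h import *
st()
E
```

```text
t 3.75 p [ 532.1 -336.8   28.9] yawY -76.22 xaxis [ 0.016 -0.013 -1.   ] F [-0.1 -0.4 -0.1] gap 91.0 q [-0.58  0.57  1.7  -0.    0.84  0.75]
```

Emit:
carry_out:
  moves:
    - [[-6, 2.5, -5], [0.75, 0.9, 0], 1]
    - [[0, 0, -3], [0, 0, 0], 1]

```text
clock: 4.0
eef_pos: [0.5261, -0.3346, 0.0212]
tool_rot: [-2.803, 1.57, 0.579]
contact_force: [0.2, 0.3, -1.1]
finger_gap: 0.0914
```

```bash
python3 - <<'E'
from h import *
st()
E
```

```text
t 4.0 p [ 526.1 -334.6   21.2] yawY -76.22 xaxis [ 0.001  0.001 -1.   ] F [ 0.2  0.3 -1.1] gap 91.4 q [-0.59  0.58  1.71  0.    0.85  0.74]
```

Now exactly over the plaque; close and lift.

Emit:
carry_out:
  moves:
    - [[0, 0, 0], [0, 0, 0], 0.5]
    - [[0, 0, 0], [0, 0, 0], 0.5]
    - [[0, 0, 0], [0, 0, 0], 0.5]
    - [[0, 0, 0], [0, 0, 0], 0.5]
    - [[0, 0, 15], [0, 0, 0], 0.5]
    - [[0, 0, 30], [0, 0, 0], 0.5]
    - [[0, 0, 0], [0, 0, 0], 0.5]
  newtons: 35

```text
clock: 4.88
eef_pos: [0.5258, -0.3345, 0.068]
tool_rot: [-2.161, 1.57, 1.221]
contact_force: [-0.1, 0.2, -2.3]
finger_gap: 0.0597
```

```bash
python3 - <<'E'
from h import *
st(); d=snap('wrist','w3.png')
import pickle; pickle.dump(d,open('w3.pkl','wb'))
E
```

```text
t 4.88 p [ 525.8 -334.5   68. ] yawY -76.22 xaxis [ 0.     0.001 -1.   ] F [-0.1  0.2 -2.3] gap 59.7 q [-0.59  0.53  1.66  0.    0.95  0.74]
```

View pics/w3.png

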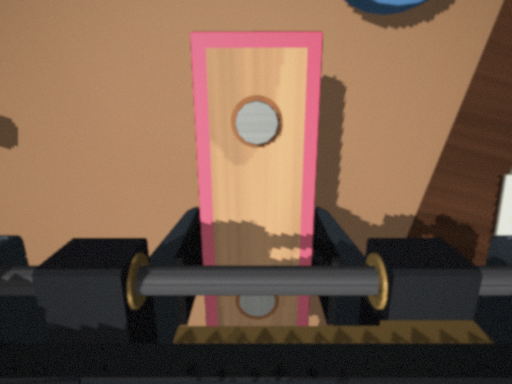

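Emit:
carry_out:
  moves:
    - [[-24, 40, 20], [0, 0, -1.9], 0.5]
    - [[-24, 48, 20], [0, 0, -1.9], 0.5]
    - [[-24, 48, 20], [0, 0, -1.9], 0.5]
    - [[-24, 48, 20], [0, 0, -1.9], 0.5]
    - [[-24, 48, 0], [0, 0, -1.9], 0.5]
    - [[0, 48, 0], [0, 0, -1.9], 0.5]
    - [[0, 48, 0], [0, 0, -1.9], 0.5]
    - [[0, 48, 0], [0, 0, -1.9], 0.5]
    - [[0, 45, 0], [0, 0, -1.9], 0.5]
    - [[0, 35, 0], [0, 0, -1.9], 0.5]
    - [[0, 25, 0], [0, 0, 0], 0.5]
    - [[0, 0, 0], [0, 0, 0], 0.5]

```text
clock: 6.42
eef_pos: [0.3909, 0.1615, 0.1372]
tool_rot: [-0.348, 1.552, 2.689]
contact_force: [1.0, 0.5, -1.9]
finger_gap: 0.0597
```

```bash
python3 - <<'E'
from h import *
st(); d=snap('wrist','w4.png')
import pickle; pickle.dump(d,open('w4.pkl','wb'))
d=snap('top','t4.png'); crop(d['img'],180,100,320,260,4,'t4c.png')
E
```

```text
t 6.42 p [390.9 161.5 137.2] yawY -95.99 xaxis [-0.017  0.008 -1.   ] F [ 1.   0.5 -1.9] gap 59.7 q [0.35 0.18 2.02 0.02 0.95 2.02]
```

View pics/w4.png

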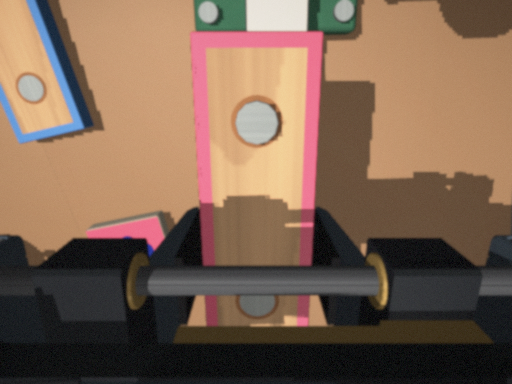

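View pics/t4c.png

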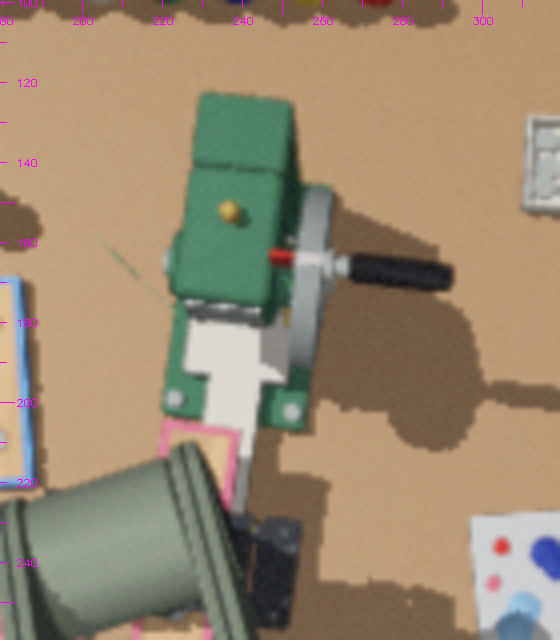

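```bash
python3 - <<'E'
from fit import *
w=pickle.load(open('w4.pkl','rb'))
c,s=np.cos(pp[2]),np.sin(pp[2])
def PW(X): X=np.array(X)/1e3; return np.array([pp[0]+c*X[0]-s*X[1],pp[1]+s*X[0]+c*X[1],X[2]])
for X in [(-60,22,40),(-60,-22,40),(-60,45,40),(-90,22,40),(-90,-22,40)]: print(X,proj(w,PW(X)).round(1))
t=np.array([390.9,161.5])/1e3-pp[:2]; print('TCP press',1e3*np.array([c*t[0]+s*t[1],-s*t[0]+c*t[1]]))
crop(w['img'],180,0,370,60,4,'c6.png')
E
```

```text
(-60, 22, 40) [[240.9 -27.8]]
(-60, -22, 40) [[306.2 -28.8]]
(-60, 45, 40) [[206.8 -27.3]]
(-90, 22, 40) [[242.   21.4]]
(-90, -22, 40) [[304.7  20.6]]
TCP press [-214.77637943   12.46160974]
```

View pics/c6.png

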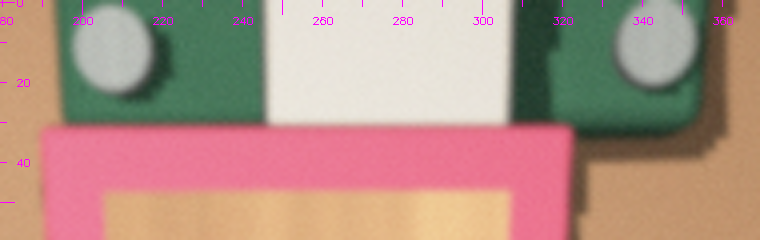

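```bash
python3 - <<'E'
from fit import *
for f,T_,y in (('w3.pkl',(525.8,-334.5,68.),-76.22),('w4.pkl',(390.9,161.5,137.2),-95.99)):
    w=pickle.load(open(f,'rb')); a=np.radians(y+90)
    for X in [(105,30),(105,-30)]:
        p=np.array([T_[0]+np.cos(a)*X[0]-np.sin(a)*X[1],T_[1]+np.sin(a)*X[0]+np.cos(a)*X[1],T_[2]-3+ (0 if f=='w3.pkl' else -.017*-105*-1)])
        print(f,X,proj(w,p/1e3))
E
```

```text
w3.pkl (105, 30) [[189.47760044  31.56870339]]
w3.pkl (105, -30) [[323.92642375  31.40302244]]
w4.pkl (105, 30) [[189.19977613  31.46461303]]
w4.pkl (105, -30) [[323.78649487  31.16516468]]
```

Emit:
carry_out:
  moves:
    - [[20, -6, -5], [-0.5, -1.0, 0.6], 0.5]
    - [[20, -6, -10], [0, 0, 0], 0.5]
    - [[20, -6, -15], [0, 0, 0], 0.5]
    - [[15, -4, -15], [0, 0, 0], 0.5]
    - [[0, 0, 0], [0, 0, 0], 0.5]

```text
clock: 7.15
eef_pos: [0.4733, 0.1316, 0.0884]
tool_rot: [2.281, 1.567, -0.962]
contact_force: [-0.4, -0.1, -1.8]
finger_gap: 0.0598
```

```bash
python3 - <<'E'
from h import *
st(); d=snap('wrist','w5.png')
import pickle; pickle.dump(d,open('w5.pkl','wb'))
E
```

```text
t 7.15 p [473.3 131.6  88.4] yawY -95.83 xaxis [ 0.002 -0.003 -1.   ] F [-0.4 -0.1 -1.8] gap 59.8 q [ 0.25  0.33  1.96 -0.    0.85  1.93]
```

View pics/w5.png

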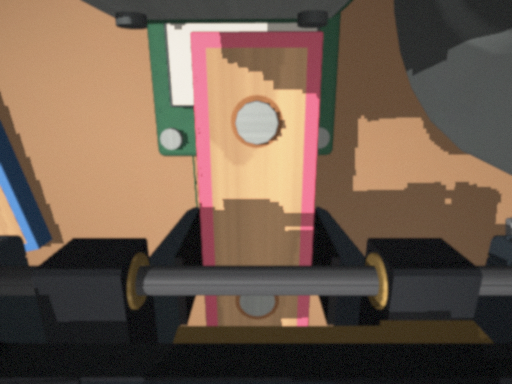

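```bash
cat > pr.py <<'E'
from fit import *
def PWf(q):
    c,s=np.cos(q[2]),np.sin(q[2])
    def f(X): X=np.array(X)/1e3; return np.array([q[0]+c*X[0]-s*X[1],q[1]+s*X[0]+c*X[1],X[2]])
    return f
def inv(q,p):
    c,s=np.cos(q[2]),np.sin(q[2]); t=np.array(p[:2])-1e3*np.array(q[:2]); return np.array([c*t[0]+s*t[1],-s*t[0]+c*t[1]])
pp2=np.array([.6033,.12665,-.09443])
E
python3 - <<'E'
from pr import *
w=pickle.load(open('w5.pkl','rb'))
for q in (pp,pp2):
  for X in [(-60,45,40),(-60,22,40),(-20,45,40),(-32,35,128),(-32,-35,128)]: print(X,proj(w,PWf(q)(X)).round(1).tolist())
  print(inv(q,[473.3,131.6]))
crop(w['img'],110,0,350,160,3.3,'c7.png')
E
```

```text
(-60, 45, 40) [[166.5, 108.2]]
(-60, 22, 40) [[204.1, 107.9]]
(-20, 45, 40) [[160.6, 37.2]]
(-32, 35, 128) [[117.7, 33.0]]
(-32, -35, 128) [[332.6, 31.1]]
[-129.92419191   -9.53557813]
(-60, 45, 40) [[170.1, 108.3]]
(-60, 22, 40) [[207.7, 108.0]]
(-20, 45, 40) [[164.4, 37.2]]
(-32, 35, 128) [[124.5, 33.0]]
(-32, -35, 128) [[339.3, 31.2]]
[-129.88755808   -7.32971729]
```

View pics/c7.png

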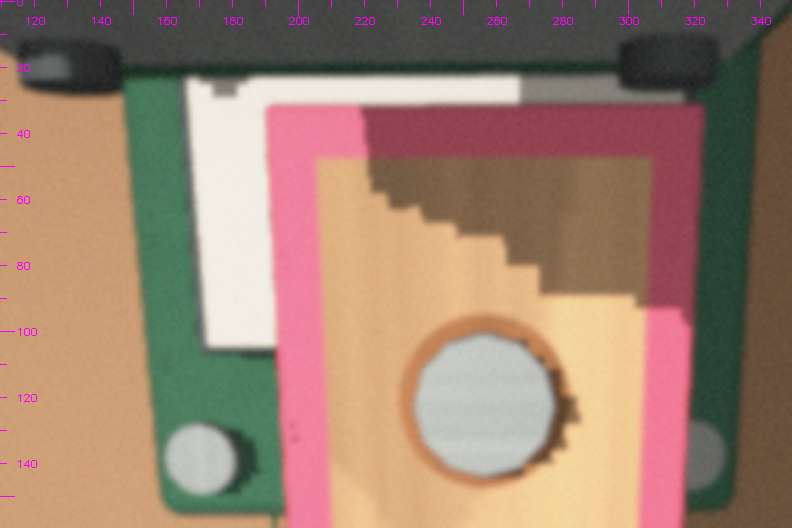

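Emit:
carry_out:
  moves:
    - [[-2.5, 6.5, -8], [0, 0, 0.4], 0.5]
    - [[0, 0, -9], [0, 0, 0], 0.5]
    - [[0, 0, 0], [0, 0, 0], 0.5]

```text
clock: 7.58
eef_pos: [0.4696, 0.1385, 0.0714]
tool_rot: [2.46, 1.567, -0.776]
contact_force: [-0.6, -0.9, -2.0]
finger_gap: 0.0599
```

```bash
python3 - <<'E'
from pr import *
s,R=st(); print(inv([.6053,.12545,-.09443],np.array(s['eef_pos'])*1e3))
E
```

```text
t 7.58 p [469.6 138.5  71.4] yawY -95.38 xaxis [ 0.003 -0.003 -1.   ] F [-0.6 -0.9 -2. ] gap 59.9 q [ 0.27  0.35  1.98 -0.    0.81  1.93]
[-136.28027573    0.24131384]
```

Emit:
carry_out:
  moves:
    - [[0, 0, -6], [0, 0, 0], 0.5]
    - [[0, 0, -3.5], [0, 0, 0], 0.5]
    - [[0, 0, 0], [0, 0, 0], 0.5]

```text
clock: 7.95
eef_pos: [0.4695, 0.1389, 0.0617]
tool_rot: [2.622, 1.566, -0.612]
contact_force: [0.6, -0.3, -2.1]
finger_gap: 0.0595
```

```bash
python3 - <<'E'
from pr import *
s,R=st()
E
```

```text
t 7.95 p [469.5 138.9  61.7] yawY -95.33 xaxis [ 0.004 -0.002 -1.   ] F [ 0.6 -0.3 -2.1] gap 59.5 q [ 0.27  0.37  1.99 -0.    0.78  1.93]
```

Emit:
carry_out:
  moves:
    - [[0, 0, 0], [0, 0, 0], 0.9]
    - [[0, 0, 0], [0, 0, 0], 0.9]
    - [[0, 0, 20], [0, 0, 0], 0.9]
    - [[0, 0, 40], [0, 0, 0], 0.9]
    - [[-30, 3, 0], [0, 0, 0], 0.9]
    - [[-40, 4, 0], [0, 0, 0], 0.5]
    - [[-30, 3, 0], [0, 0, 0], 0.27]
    - [[0, 0, 0], [0, 0, 0], 0.27]

```text
clock: 8.95
eef_pos: [0.3701, 0.1496, 0.1262]
tool_rot: [-3.021, 1.559, 0.026]
contact_force: [-0.2, -0.0, -0.2]
finger_gap: 0.0553
```

```bash
python3 - <<'E'
from pr import *
s,R=st(); print(inv([.6053,.12545,-.09443],np.array(s['eef_pos'])*1e3))
d=snap('wrist','w6.png'); pickle.dump(d,open('w6.pkl','wb'))
d=snap('scene','s6.png'); pickle.dump(d,open('s6.pkl','wb')); crop(d['img'],220,150,350,260,5,'s6c.png')
E
```

```text
t 8.95 p [370.1 149.6 126.2] yawY -95.39 xaxis [ 0.012  0.    -1.   ] F [-0.2 -0.  -0.2] gap 55.3 q [ 0.36  0.15  2.1  -0.01  0.88  2.03]
[-236.46303065    1.8661517 ]
```

View pics/w6.png

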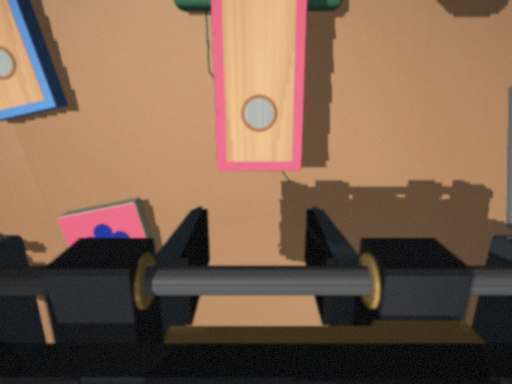

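View pics/s6c.png

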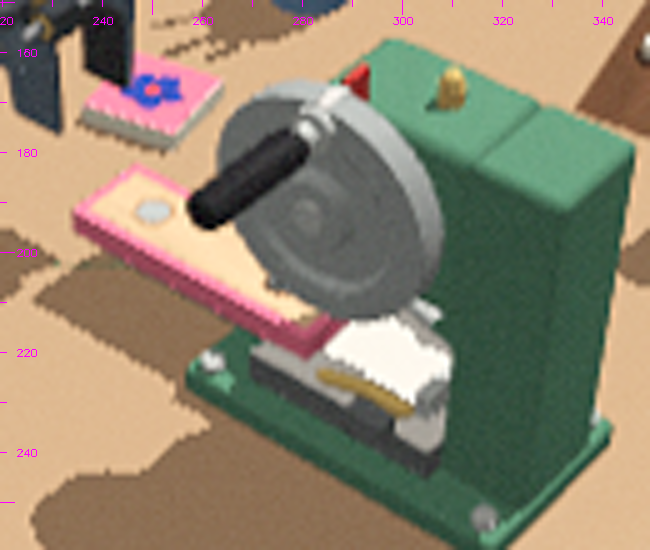

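Emit:
carry_out:
  moves:
    - [[0, -2, -25], [0, 0.7, 0], 0.27]
    - [[0, 0, -25], [0, 0, 0], 0.27]
    - [[0, 0, -13], [0, 0, 0], 0.27]
    - [[0, 0, 0], [0, 0, 0], 0.27]

```text
clock: 9.55
eef_pos: [0.3802, 0.1489, 0.0627]
tool_rot: [-2.709, 1.561, 0.336]
contact_force: [-0.7, -0.1, 0.2]
finger_gap: 0.0246
```

```bash
python3 - <<'E'
from pr import *
s,R=st(); print(inv([.6053,.12545,-.09443],np.array(s['eef_pos'])*1e3))
d=snap('wrist','w7.png'); pickle.dump(d,open('w7.pkl','wb'))
E
```

```text
t 9.55 p [380.2 148.9  62.7] yawY -95.56 xaxis [ 0.01   0.003 -1.   ] F [-0.7 -0.1  0.2] gap 24.6 q [ 0.35  0.26  2.17 -0.    0.71  2.01]
[-226.2826991     2.11216816]
```

View pics/w7.png

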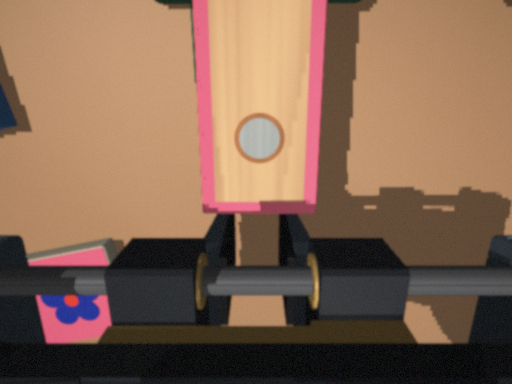

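Emit:
carry_out:
  moves:
    - [[8, -1.7, 0], [0, 0.5, 0], 0.27]
    - [[8, -0.8, 0], [0, 0, 0], 0.27]
    - [[8, -0.8, 0], [0, 0, 0], 0.27]
    - [[0, 0, 0], [0, 0, 0], 0.27]

```text
clock: 10.1
eef_pos: [0.4093, 0.146, 0.0649]
tool_rot: [-2.355, 1.562, 0.689]
contact_force: [-0.5, 0.1, 0.5]
finger_gap: 0.0246
```

```bash
python3 - <<'E'
from pr import *
s,R=st(); print(inv([.6053,.12545,-.09443],np.array(s['eef_pos'])*1e3))
d=snap('wrist','w8.png'); pickle.dump(d,open('w8.pkl','wb'))
E
```

```text
t 10.1 p [409.3 146.   64.9] yawY -95.59 xaxis [ 0.006  0.005 -1.   ] F [-0.5  0.1  0.5] gap 24.6 q [0.31 0.29 2.11 0.   0.74 1.98]
[-197.07787823    1.99270406]
```

View pics/w8.png

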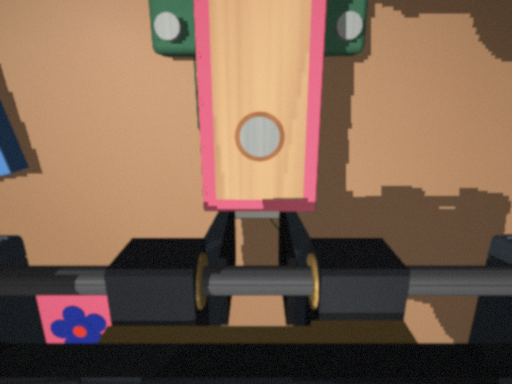

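Emit:
carry_out:
  moves:
    - [[5, -0.7, -2], [0, 0.3, 0.2], 0.27]
    - [[5, -0.6, 0], [0, 0, 0], 0.27]
    - [[5, -0.6, 0], [0, 0, 0], 0.27]
    - [[0, 0, 0], [0, 0, 0], 0.27]

```text
clock: 10.65
eef_pos: [0.4222, 0.1438, 0.0625]
tool_rot: [-0.657, 1.564, 2.391]
contact_force: [0.3, -0.1, 0.1]
finger_gap: 0.0246
```

```bash
cat > q.py <<'E'
from pr import *
s,R=st(); print(inv([.6053,.12545,-.09443],np.array(s['eef_pos'])*1e3).round(1),'torque',np.round(s['torque'],2))
E
python3 q.py
```

```text
t 10.65 p [422.2 143.8  62.5] yawY -95.36 xaxis [-0.005  0.005 -1.   ] F [ 0.3 -0.1  0.1] gap 24.6 q [0.3  0.31 2.08 0.01 0.75 1.96]
[-184.    1.] torque [-0.02  0.2   0.  ]
```

Emit:
carry_out:
  moves:
    - [[5, -0.5, 0], [-0.3, -0.3, 0], 0.27]
    - [[5, -0.5, 0], [0, 0, 0], 0.27]
    - [[0, 0, 0], [0, 0, 0], 0.27]

```text
clock: 11.02
eef_pos: [0.429, 0.1424, 0.062]
tool_rot: [0.399, 1.563, -2.836]
contact_force: [0.5, -0.4, -0.2]
finger_gap: 0.0244
```

```bash
python3 q.py
```

```text
t 11.03 p [429.  142.4  62. ] yawY -95.37 xaxis [-0.007 -0.002 -1.   ] F [ 0.5 -0.4 -0.2] gap 24.4 q [ 0.3   0.32  2.07 -0.    0.76  1.96]
[-177.1    0.2] torque [-0.06  0.1   0.02]
```

```bash
python3 - <<'E'
from pr import *
d=snap('wrist','w9.png'); pickle.dump(d,open('w9.pkl','wb'))
d=snap('scene','s9.png'); crop(d['img'],220,150,350,260,5,'s9c.png')
E
```

```text
(no output)
```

View pics/w9.png

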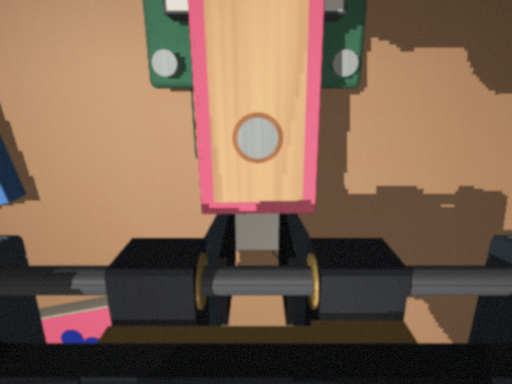

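View pics/s9c.png

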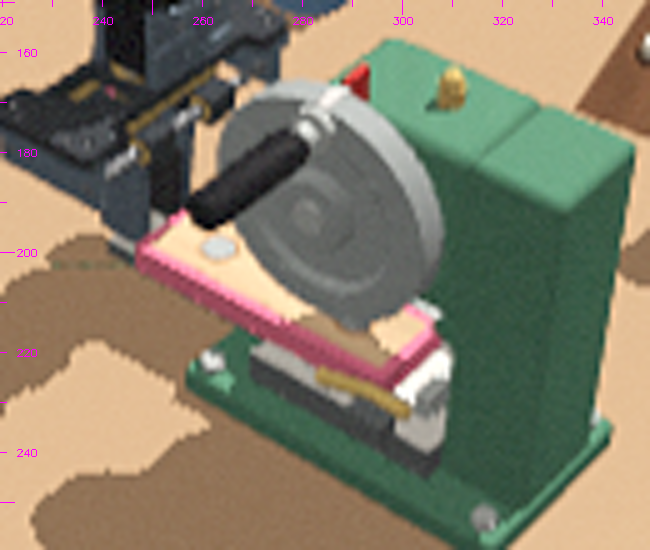

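Emit:
carry_out:
  moves:
    - [[4, -0.4, 0], [0, -0.3, 0], 0.27]
    - [[4, -0.4, 0], [0, 0, 0], 0.27]
    - [[4, -0.4, 0], [0, 0, 0], 0.27]

```text
clock: 11.5
eef_pos: [0.4351, 0.1408, 0.0616]
tool_rot: [0.323, 1.556, -2.913]
contact_force: [-7.3, 1.3, 5.0]
finger_gap: 0.0248
```

```bash
python3 q.py
```

```text
t 11.5 p [435.1 140.8  61.6] yawY -95.4 xaxis [-0.015 -0.003 -1.   ] F [-7.3  1.3  5. ] gap 24.8 q [0.29 0.33 2.05 0.   0.78 1.95]
[-170.8   -0.8] torque [0.36 1.23 0.15]
```

Emit:
carry_out:
  moves:
    - [[4, -0.3, 1], [0.2, -0.8, 0], 0.27]
    - [[4, -0.3, 0], [0, -0.3, 0], 0.27]

```text
clock: 11.75
eef_pos: [0.4396, 0.1397, 0.0614]
tool_rot: [0.434, 1.567, -2.802]
contact_force: [-4.7, 1.8, -0.6]
finger_gap: 0.0245
```

```bash
python3 q.py
```

```text
t 11.75 p [439.6 139.7  61.4] yawY -95.42 xaxis [-0.003 -0.001 -1.   ] F [-4.7  1.8 -0.6] gap 24.5 q [ 0.28  0.33  2.05 -0.    0.76  1.95]
[-166.4   -1.4] torque [0.25 1.05 0.15]
```

Emit:
carry_out:
  moves:
    - [[3.5, -0.1, 0.5], [0, -0.3, 0], 0.27]
    - [[3.5, -0.1, 0], [0, -0.3, 0], 0.27]

```text
clock: 12.0
eef_pos: [0.4437, 0.1392, 0.0612]
tool_rot: [2.035, 1.569, -1.202]
contact_force: [-5.9, 1.8, 4.0]
finger_gap: 0.0245
```

```bash
python3 q.py
```

```text
t 12.0 p [443.7 139.2  61.2] yawY -95.43 xaxis [ 0.001 -0.002 -1.   ] F [-5.9  1.8  4. ] gap 24.5 q [ 0.28  0.34  2.04 -0.    0.76  1.95]
[-162.2   -1.5] torque [0.32 1.23 0.15]
```

Emit:
carry_out:
  moves:
    - [[3, -0.1, 0.5], [0, 0, 0], 0.27]
    - [[2.5, -0.1, 0], [0, -0.2, 0], 0.27]

```text
clock: 12.25
eef_pos: [0.4466, 0.139, 0.0611]
tool_rot: [1.097, 1.568, -2.14]
contact_force: [-6.5, 1.1, 4.4]
finger_gap: 0.0246
```

```bash
python3 q.py; python3 - <<'E'
from pr import *
d=snap('wrist','w10.png'); pickle.dump(d,open('w10.pkl','wb'))
crop(d['img'],150,60,370,240,3.3,'w10c.png')
d=snap('scene','s10.png'); pickle.dump(d,open('s10.pkl','wb')); crop(d['img'],220,150,350,260,5,'s10c.png')
E
```

```text
t 12.25 p [446.6 139.   61.1] yawY -95.45 xaxis [-0.002 -0.002 -1.   ] F [-6.5  1.1  4.4] gap 24.6 q [ 0.28  0.34  2.04 -0.    0.77  1.95]
[-159.3   -1.5] torque [0.4  1.22 0.1 ]
```

View pics/w10c.png

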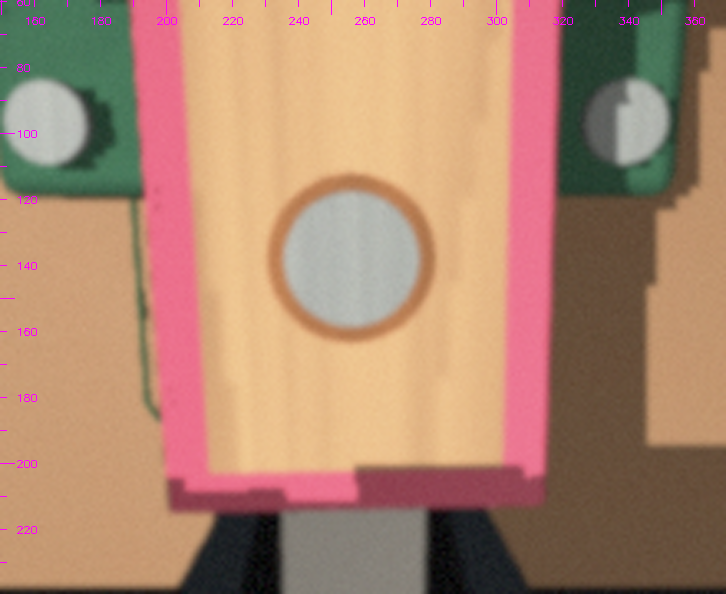

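View pics/s10c.png

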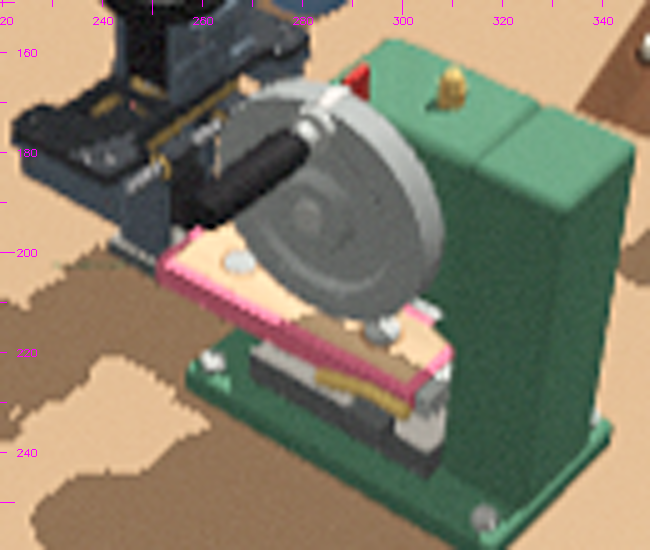

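```bash
python3 - <<'E'
from pr import *
w=pickle.load(open('w10.pkl','rb'))
q=[.6053,.12545,-.09443]
for u,v,z in [(200.5,214.6,.058),(314.2,212,.058),(256,137.7,.0585)]:
    p=ray(w,u,v,z)*1e3; print(p.round(1),inv(q,p).round(1))
E
```

```text
[466.8 166.5  58. ] [-141.7   27.8]
[462.5 107.2  58. ] [-140.4  -31.6]
[504.1 133.7  58.5] [-101.5   -1.3]
```

Emit:
carry_out:
  moves:
    - [[2, -0.1, 0.5], [0, -0.1, 0], 0.27]
    - [[2, -0.1, 0], [0, 0, 0], 0.27]

```text
clock: 12.6
eef_pos: [0.4473, 0.1388, 0.0611]
tool_rot: [0.456, 1.563, -2.781]
contact_force: [-8.4, 2.3, 4.7]
finger_gap: 0.0247
```

```bash
python3 q.py
```

```text
t 12.6 p [447.3 138.8  61.1] yawY -95.48 xaxis [-0.007 -0.003 -1.   ] F [-8.4  2.3  4.7] gap 24.7 q [ 0.28  0.34  2.03 -0.    0.77  1.94]
[-158.6   -1.6] torque [0.44 1.48 0.23]
```

Emit:
carry_out:
  moves:
    - [[3, -0.2, 0.5], [0, -0.3, 0], 0.27]
    - [[3, -0.2, 0], [0, 0, 0], 0.27]

```text
clock: 12.85
eef_pos: [0.4473, 0.1386, 0.0609]
tool_rot: [0.284, 1.556, -2.954]
contact_force: [-9.9, 2.9, 6.7]
finger_gap: 0.0249
```

```bash
python3 q.py
```

```text
t 12.85 p [447.3 138.6  60.9] yawY -95.53 xaxis [-0.015 -0.003 -1.   ] F [-9.9  2.9  6.7] gap 24.9 q [0.28 0.35 2.03 0.   0.78 1.94]
[-158.5   -1.8] torque [0.63 1.86 0.19]
```

Emit:
carry_out:
  moves:
    - [[4.5, -0.3, 0.5], [0.2, -0.8, 0], 0.27]
    - [[4.5, -0.3, 0], [0, 0, 0], 0.27]

```text
clock: 13.1
eef_pos: [0.4474, 0.1383, 0.0605]
tool_rot: [0.074, 1.551, 3.118]
contact_force: [-12.0, 3.0, 9.3]
finger_gap: 0.0245
```

```bash
python3 q.py;  python3 - <<'E'
from pr import *
d=snap('wrist','w11.png'); pickle.dump(d,open('w11.pkl','wb'))
crop(d['img'],150,60,370,240,3.3,'w11c.png')
d=snap('scene','s11.png'); pickle.dump(d,open('s11.pkl','wb')); crop(d['img'],250,170,330,250,7,'s11c.png')
E
```

```text
t 13.1 p [447.4 138.3  60.5] yawY -95.6 xaxis [-0.02  0.   -1.  ] F [-12.    3.    9.3] gap 24.5 q [0.27 0.35 2.02 0.01 0.79 1.93]
[-158.4   -2.1] torque [0.74 2.27 0.29]
```

View pics/w11c.png

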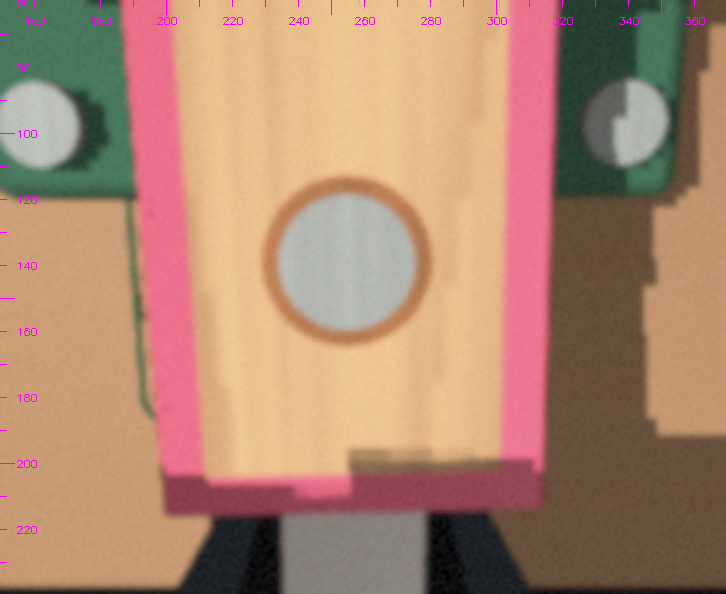

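View pics/s11c.png

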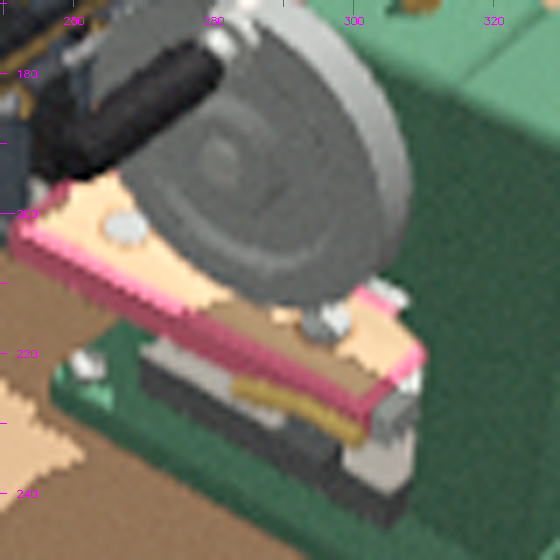

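Emit:
carry_out:
  moves:
    - [[-8, 1.5, 1], [0, -1, 0], 0.27]
    - [[-4, 1, 0], [0, 0, 0], 0.27]
    - [[0, 0, 0], [0, 0, 0], 0.27]

```text
clock: 13.58
eef_pos: [0.4378, 0.1412, 0.0622]
tool_rot: [-2.798, 1.566, 0.246]
contact_force: [-0.6, 0.3, 0.5]
finger_gap: 0.0249
```

```bash
python3 q.py;  python3 - <<'E'
from pr import *
d=snap('wrist','w12.png'); pickle.dump(d,open('w12.pkl','wb'))
crop(d['img'],150,10,370,240,2.6,'w12c.png')
E
```

```text
t 13.57 p [437.8 141.2  62.2] yawY -95.57 xaxis [ 0.005  0.001 -1.   ] F [-0.6  0.3  0.5] gap 24.9 q [ 0.29  0.33  2.06 -0.    0.75  1.96]
[-1.682e+02 -1.000e-01] torque [-0.06  0.14 -0.01]
```

View pics/w12c.png

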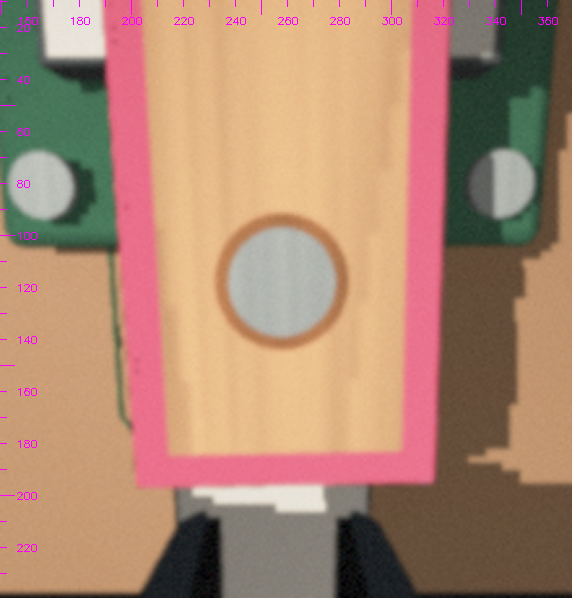

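```bash
python3 - <<'E'
from pr import *
w=pickle.load(open('w12.pkl','rb'))
P=lambda x,y:(150+x/2.6-.5,10+y/2.6-.5)
a=ray(w,*P(44,60),.04)*1e3; b=ray(w,*P(498,60),.04)*1e3
def yaw(l,r): v=l-r; return np.degrees(np.arctan2(-v[0],v[1]))
print('bed',a.round(1),b.round(1),'yaw',yaw(a,b),np.linalg.norm(a-b))
tl=ray(w,*P(176,517),.04)*1e3; tr=ray(w,*P(369,517),.04)*1e3; print('tongue',tl,tr,np.linalg.norm(tl-tr))
l=ray(w,*P(136,487),.058)*1e3; r=ray(w,*P(434,483),.058)*1e3
print('plq rear',l.round(1),r.round(1),yaw(l,r),np.linalg.norm(l-r))
for n,(p1,p2) in {'L':((105,0),(136,487)),'R':((449,0),(434,483))}.items():
    u=ray(w,*P(*p1),.058)*1e3-ray(w,*P(*p2),.058)*1e3; print(n,np.degrees(np.arctan2(u[1],u[0])),np.linalg.norm(u))
q=np.array([.6053,.12545,-.09443])
for X in (a,b,l,r,tl,tr): print(inv(q,X).round(1))
E
```

```text
bed [549.6 175.9  40. ] [541.   88.5  40. ] yaw -5.650226689781466 87.78644326859943
tongue [453.92857462 162.84600886  40.        ] [449.71074735 119.7264704   40.        ] 43.32533512548261
plq rear [467.4 166.9  58. ] [462.4 107.7  58. ] -4.783680214260887 59.40273514292376
L -4.8723481841431 87.37067851533254
R -4.377396209513427 86.4783663531211
[-60.2  44.9]
[-60.6 -42.8]
[-141.2   28.3]
[-140.6  -31.1]
[-154.2   23. ]
[-154.4  -20.4]
```

Emit:
carry_out:
  moves:
    - [[-3, 0, 15], [0, 0, 0], 0.4]
    - [[0, 0, 20], [0, -0.3, 0], 0.85]
    - [[20, -1.5, 0], [0, 0, 0], 0.85]
    - [[20, -1.5, 0], [0, 0, 0], 0.85]
    - [[8, 0, 0], [0, 0, 0], 0.85]
    - [[0, 0, 0], [0, 0, 0], 0.85]
  newtons: 8

```text
clock: 14.38
eef_pos: [0.4868, 0.1383, 0.1034]
tool_rot: [-2.887, 1.553, 0.157]
contact_force: [-0.5, 0.2, 0.5]
finger_gap: 0.0774
```

```bash
python3 q.py;  python3 - <<'E'
from pr import *
d=snap('wrist','w13.png'); pickle.dump(d,open('w13.pkl','wb'))
E
```

```text
t 14.38 p [486.8 138.3 103.4] yawY -95.62 xaxis [ 0.018  0.003 -1.   ] F [-0.5  0.2  0.5] gap 77.4 q [ 0.26  0.33  1.92 -0.    0.88  1.93]
[-119.2    1.6] torque [-0.04  0.2  -0.02]
```

View pics/w13.png

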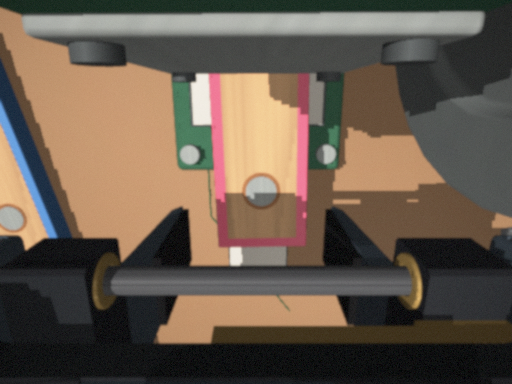

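Emit:
carry_out:
  moves:
    - [[-3, 0, -14], [-0.2, 1.0, 0.1], 0.85]
    - [[-1, 0, -14], [0, 0.3, 0], 0.85]
    - [[0, 0, -9], [0, 0, 0], 0.85]
    - [[0, 0, 0], [0, 0, 0], 0.85]

```text
clock: 14.92
eef_pos: [0.4792, 0.138, 0.0627]
tool_rot: [0.275, 1.559, -2.962]
contact_force: [0.2, -0.2, 0.4]
finger_gap: 0.0778
```

```bash
python3 q.py;  python3 - <<'E'
from pr import *
d=snap('wrist','w14.png'); pickle.dump(d,open('w14.pkl','wb'))
crop(d['img'],120,30,380,260,3,'w14c.png')
E
```

```text
t 14.93 p [479.2 138.   62.7] yawY -95.47 xaxis [-0.011 -0.002 -1.   ] F [ 0.2 -0.2  0.4] gap 77.8 q [0.26 0.38 1.96 0.   0.81 1.92]
[-126.7    0.6] torque [-0.05  0.13 -0.01]
```

View pics/w14c.png

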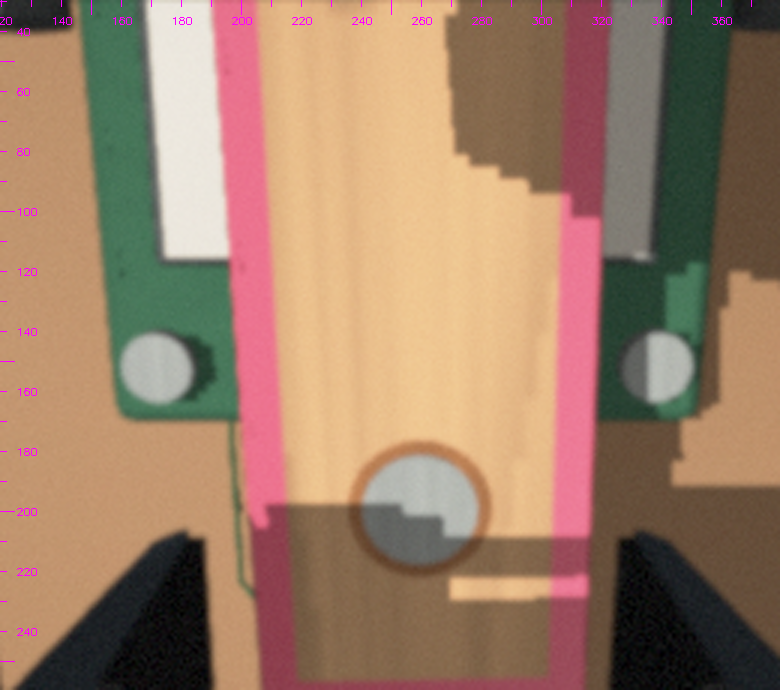

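Emit:
carry_out:
  moves:
    - [[0.5, 0.7, -1], [0.1, -0.5, 0], 0.85]
    - [[0, 0, 0], [0, 0, 0], 0.6]
    - [[0, 0, 0], [0, 0, 0], 0.6]
    - [[0, 0, 0], [0, 0, 0], 0.6]
    - [[0, 0, 0], [0, 0, 0], 0.6]
  newtons: 10

```text
clock: 15.6
eef_pos: [0.4805, 0.1389, 0.0628]
tool_rot: [-2.254, 1.57, 0.792]
contact_force: [0.4, 0.1, -1.3]
finger_gap: 0.0602
```

```bash
python3 q.py;  python3 - <<'E'
from pr import *
d=snap('wrist','w15.png'); pickle.dump(d,open('w15.pkl','wb'))
crop(d['img'],120,30,380,260,3,'w15c.png')
E
```

```text
t 15.6 p [480.5 138.9  62.8] yawY -95.48 xaxis [ 0.  0. -1.] F [ 0.4  0.1 -1.3] gap 60.2 q [0.26 0.38 1.96 0.   0.8  1.92]
[-125.5    1.6] torque [-0.09  0.16 -0.  ]
```

View pics/w15c.png

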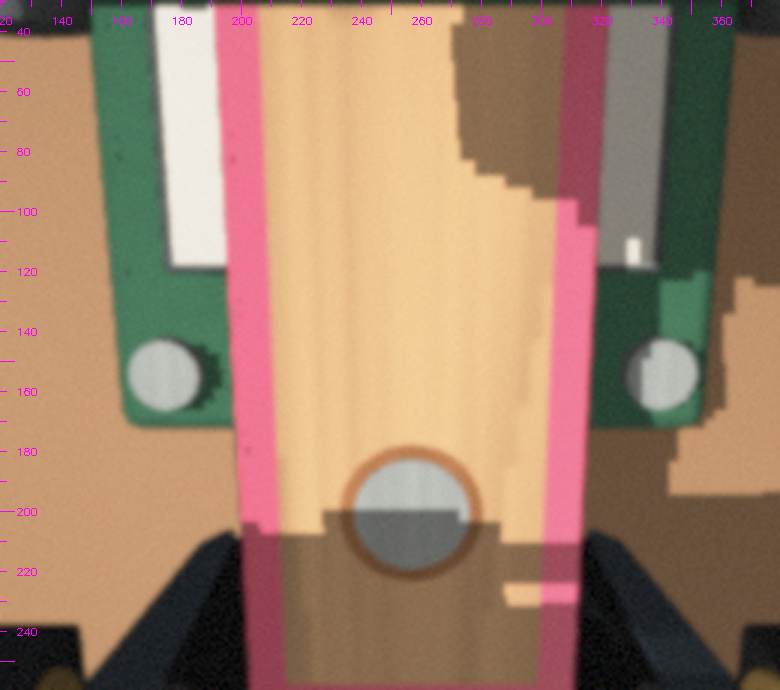

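Emit:
carry_out:
  moves:
    - [[0, 0, 0], [0, 0, 0], 0.6]
    - [[3, -0.3, 0], [0, 0, 0], 0.6]
    - [[4, -0.4, 0], [0, 0, 0], 0.6]
  newtons: 20

```text
clock: 16.02
eef_pos: [0.481, 0.1387, 0.0626]
tool_rot: [0.044, 1.556, 3.089]
contact_force: [-10.2, 4.2, 7.7]
finger_gap: 0.0599
```

```bash
python3 q.py
```

```text
t 16.02 p [481.  138.7  62.6] yawY -95.55 xaxis [-0.015  0.001 -1.   ] F [-10.2   4.2   7.7] gap 59.9 q [0.25 0.38 1.95 0.01 0.82 1.92]
[-125.     1.5] torque [0.8  1.97 0.18]
```

Emit:
carry_out:
  moves:
    - [[4, -0.1, 0], [0, -0.8, 0], 0.6]
    - [[4, -0.1, 0], [0, -0.5, 0], 0.6]

```text
clock: 16.27
eef_pos: [0.481, 0.1387, 0.0626]
tool_rot: [0.082, 1.561, 3.127]
contact_force: [-8.4, 2.1, 8.7]
finger_gap: 0.0597
```

```bash
python3 q.py;  python3 - <<'E'
from pr import *
d=snap('wrist','w16.png'); pickle.dump(d,open('w16.pkl','wb'))
crop(d['img'],120,30,380,260,3,'w16c.png')
E
```

```text
t 16.27 p [481.  138.7  62.6] yawY -95.57 xaxis [-0.01  0.   -1.  ] F [-8.4  2.1  8.7] gap 59.7 q [0.26 0.38 1.96 0.   0.81 1.92]
[-125.     1.5] torque [0.55 1.96 0.28]
```

View pics/w16c.png

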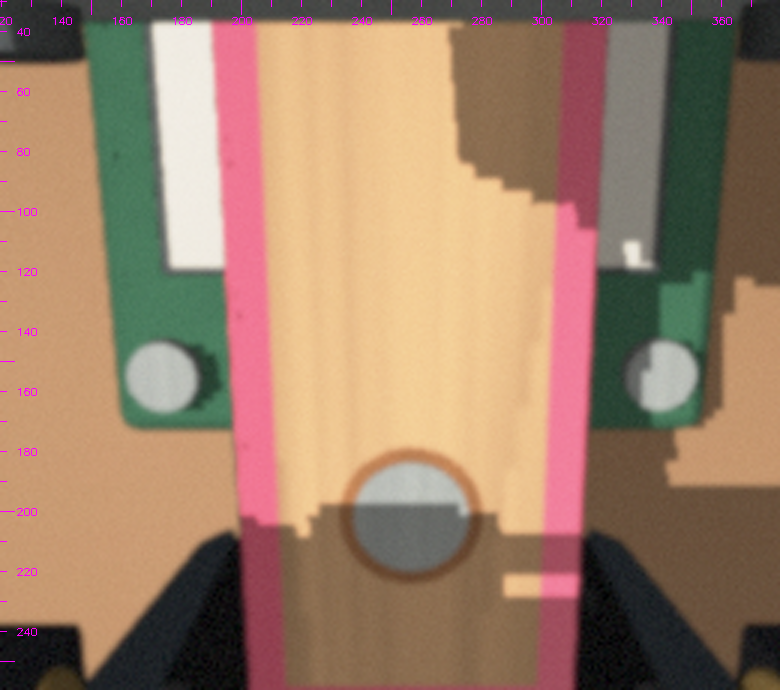

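```bash
python3 - <<'E'
from pr import *
w=pickle.load(open('w16.pkl','rb'))
P=lambda x,y:(120+x/3-.5,30+y/3-.5)
q=np.array([.6053,.12545,-.09443])
for (x,y),z in [((411,515),.0585),((166,270),.04),((657,270),.04)]: print(inv(q,ray(w,*P(x,y),z)*1e3).round(1))
E
```

```text
[-100.4    1.5]
[-60.2  45.2]
[-60.6 -42.8]
```

Emit:
carry_out:
  moves:
    - [[0, 0, 0], [0, 0, 0], 0.62]
    - [[0, 0, 0], [0, 0, 0], 0.85]
    - [[0, 0, 0], [0, 0, 0], 0.85]
    - [[0, 0, 20], [0, 0, 0], 0.85]
    - [[-10, 0, 55], [0, 0, 0], 0.9]
    - [[-10, 0, 60], [0, 0, 5], 1]
    - [[-10, 0, 60], [0, 0, 10], 1]
    - [[0, 0, 60], [0, 0, 10], 1]
    - [[0, 0, 30], [0, 0, 10], 1]
    - [[10, -20, 10], [0, 0, 10], 1]
    - [[20, -25, 0], [0, 0, 10], 1]
    - [[25, -25, 0], [0, 0, 10], 1]
    - [[25, -25, 0], [0, 0, 10], 1]
    - [[25, -25, 0], [0, 0, 10], 1]
    - [[20, -20, 0], [0, 0, 5], 1]
    - [[0, 0, 0], [0, 0, 0], 1]

```text
clock: 18.32
eef_pos: [0.5812, -0.0071, 0.3696]
tool_rot: [1.656, 1.557, 0.04]
contact_force: [-0.5, -0.2, 0.9]
finger_gap: 0.0916
```

```bash
python3 q.py;  python3 - <<'E'
from pr import *
d=snap('wrist','w17.png'); pickle.dump(d,open('w17.pkl','wb'))
d=snap('scene','s17.png'); pickle.dump(d,open('s17.pkl','wb'))
E
```

```text
t 18.32 p [581.2  -7.1 369.6] yawY -2.61 xaxis [ 0.014  0.001 -1.   ] F [-0.5 -0.2  0.9] gap 91.6 q [-0.03  0.27  1.29  0.    1.56  0.01]
[ -11.5 -134.3] torque [-0.05  0.07  0.01]
```

View pics/w17.png

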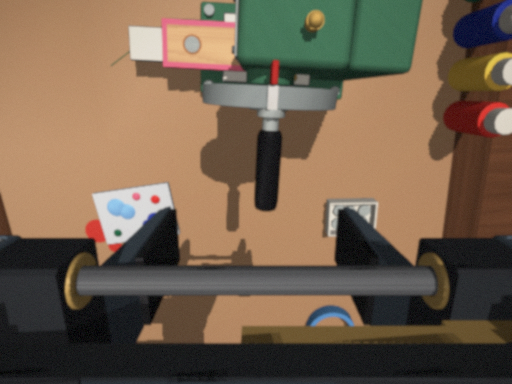

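View pics/s17.png

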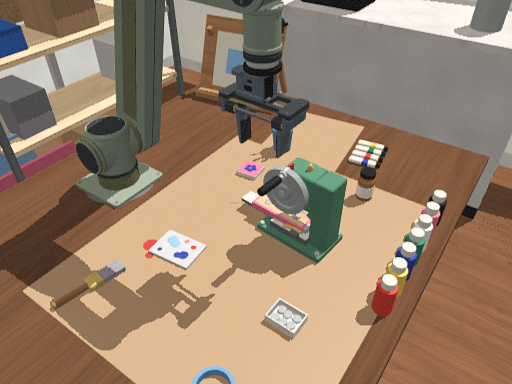

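```bash
python3 - <<'E'
from pr import *
w=pickle.load(open('w17.pkl','rb'))
q=np.array([.6053,.12545,-.09443])
for u,v in [(269.3,132),(267.5,168),(265.6,203)]:
    p=ray(w,u,v,.244)*1e3; print(p.round(1),inv(q,p).round(1))
print(w['eye'])
crop(w['img'],190,50,350,230,4,'w17c.png')
E
```

```text
[595.5  38.1 244. ] [ -1.5 -87.9]
[592.8   6.2 244. ] [  -1.2 -119.9]
[589.8 -26.8 244. ] [  -1.1 -153. ]
[0.58209432 0.07273808 0.52354222]
```

View pics/w17c.png

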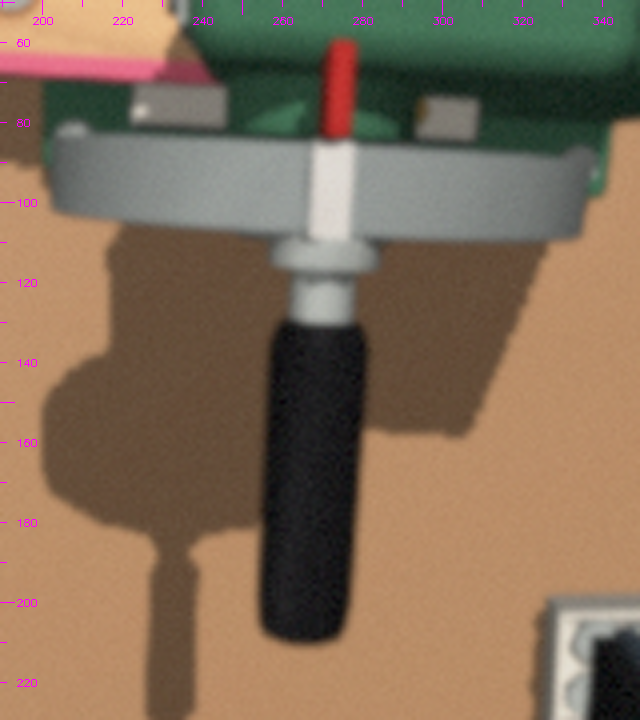

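Emit:
carry_out:
  moves:
    - [[5, 2, -25], [5, 0.3, -1.5], 1]
    - [[3, 2, -30], [5, 0, -1.4], 1]
    - [[0, 0, -20], [0, 0, 0], 1]
    - [[0, 0, 0], [0, 0, 0], 1]

```text
clock: 18.92
eef_pos: [0.5853, 0.003, 0.296]
tool_rot: [-3.131, 1.388, 1.485]
contact_force: [0.7, -0.8, 0.3]
finger_gap: 0.0913
```

```bash
python3 q.py;  python3 - <<'E'
from pr import *
d=snap('wrist','w18.png'); pickle.dump(d,open('w18.pkl','wb'))
crop(d['img'],100,50,420,260,2.4,'w18c.png')
E
```

```text
t 18.93 p [585.3   3.  296. ] yawY -5.54 xaxis [ 0.016  0.181 -0.983] F [ 0.7 -0.8  0.3] gap 91.3 q [-0.11  0.3   1.44  0.18  1.41 -0.05]
[  -8.3 -123.8] torque [-0.14  0.    0.  ]
```

View pics/w18c.png

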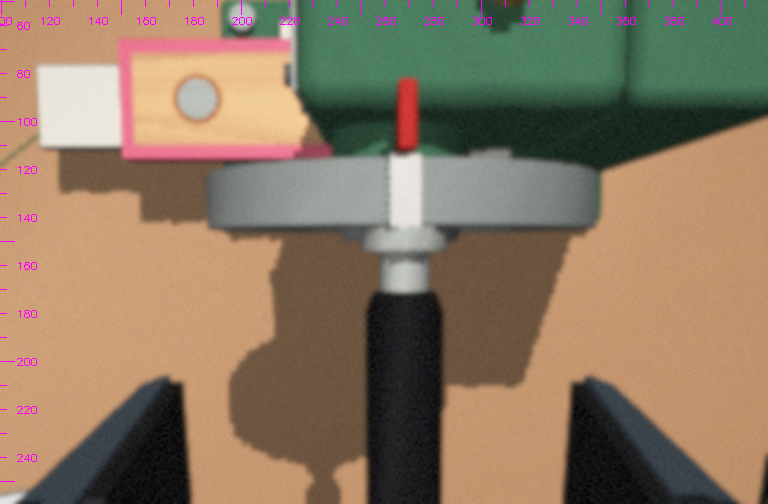

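Emit:
carry_out:
  moves:
    - [[4, -3, -16], [0, 0, 0], 1]
    - [[2, -3, -18], [0, 0, 0], 1]
    - [[0, 0, -15], [0, 0, 0], 1]
    - [[0, 0, 0], [0, 0, 0], 1]

```text
clock: 19.48
eef_pos: [0.5931, -0.0018, 0.2485]
tool_rot: [3.107, 1.389, 1.443]
contact_force: [0.5, -0.2, 0.3]
finger_gap: 0.0915
```

```bash
python3 q.py;  python3 - <<'E'
from pr import *
d=snap('wrist','w19.png'); pickle.dump(d,open('w19.pkl','wb'))
crop(d['img'],100,50,420,260,2.4,'w19c.png')
E
```

```text
t 19.48 p [593.1  -1.8 248.5] yawY -5.42 xaxis [ 0.023  0.18  -0.983] F [ 0.5 -0.2  0.3] gap 91.5 q [-0.12  0.33  1.51  0.19  1.3  -0.08]
[  -0.2 -127.8] torque [-0.15  0.07 -0.04]
```

View pics/w19c.png

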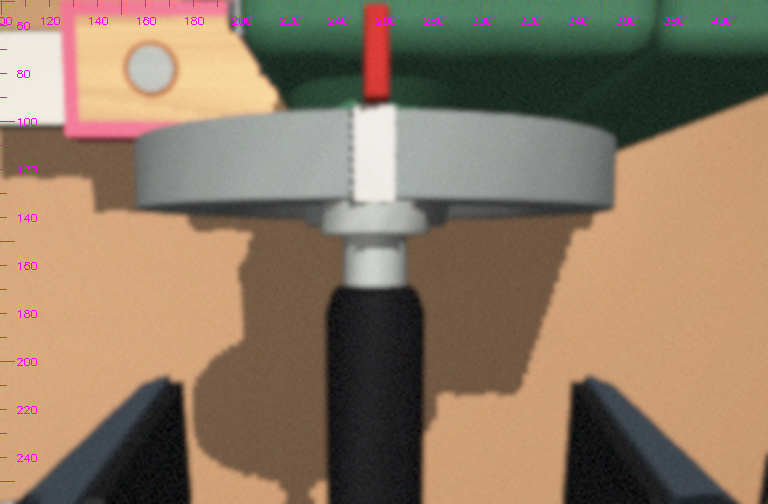

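Emit:
carry_out:
  moves:
    - [[-0.8, 0, -6], [0, 0.3, 0], 1]
    - [[0, 0, 0], [0, 0, 0], 0.6]
    - [[0, 0, 0], [0, 0, 0], 0.3]
    - [[0, 0, 0], [0, 0, 0], 0.1]
    - [[0, 0, 0], [0, 0, 0], 0.1]
    - [[0, 0, 0], [0, 0, 0], 0.1]
  newtons: 18

```text
clock: 20.27
eef_pos: [0.5937, -0.0018, 0.2451]
tool_rot: [3.106, 1.389, 1.441]
contact_force: [-0.5, 1.4, 0.0]
finger_gap: 0.0443
```

```bash
python3 q.py
```

```text
t 20.27 p [593.7  -1.8 245.1] yawY -5.42 xaxis [ 0.023  0.179 -0.984] F [-0.5  1.4  0. ] gap 44.3 q [-0.12  0.34  1.52  0.19  1.29 -0.08]
[   0.5 -127.8] torque [-0.22  0.04 -0.01]
```

Emit:
carry_out:
  moves:
    - [[-0.8, 0, -4], [0, 0.3, 0], 0.3]
    - [[0, 0, 0], [0, 0, 0], 0.15]
    - [[0, 0, 0], [0, 0, 0], 0.15]
    - [[0, 0, 0], [0, 0, 0], 0.15]
    - [[0, 0, 0], [0, 0, 0], 0.15]

```text
clock: 20.9
eef_pos: [0.5926, -0.0017, 0.2408]
tool_rot: [3.14, 1.39, 1.475]
contact_force: [-0.5, 0.2, 0.3]
finger_gap: 0.0214
```

```bash
python3 q.py
```

```text
t 20.9 p [592.6  -1.7 240.8] yawY -5.41 xaxis [ 0.017  0.179 -0.984] F [-0.5  0.2  0.3] gap 21.4 q [-0.12  0.34  1.52  0.19  1.29 -0.08]
[  -0.6 -127.8] torque [-0.19  0.1   0.01]
```

```bash
cat > turn.py <<'E'
import sys
from pr import *
# ref
C=np.array([592.6,-1.7,240.8-54]); px=np.array([np.cos(np.radians(-5.45)),np.sin(np.radians(-5.45)),0]); py=np.array([-px[1],px[0],0])
import os
s,R=st()
if not os.path.exists('Rref.npy'): np.save('Rref.npy',R)
Rr=np.load('Rref.npy')
d=np.array(s['eef_pos'])*1e3-C
a=np.degrees(np.arctan2(d@px,d[2])); r=np.hypot(d@px,d[2])
print('ang',a.round(2),'rad',r.round(2),'offy',(d@py).round(2),'|F|',np.linalg.norm(s['contact_force']).round(1))
rv=np.degrees(Ro.from_matrix(Rr@R.T).as_rotvec()); print('rot corr',rv.round(2))
step=float(sys.argv[1]); n=int(sys.argv[2])
# first row from measured, incl offy correction; assume rows complete
cur=d
for k in range(1,n+1):
    t=np.radians(a+step*k); tgt=54*np.sin(t)*px+np.array([0,0,54*np.cos(t)])
    if k==1: tgt0=tgt; print((tgt-cur).round(1).tolist())
    else: print((tgt-prev).round(1).tolist())
    prev=tgt
E
python3 turn.py 12 5
```

```text
t 20.9 p [592.6  -1.7 240.8] yawY -5.41 xaxis [ 0.017  0.179 -0.984] F [-0.5  0.2  0.3] gap 21.4 q [-0.12  0.34  1.52  0.19  1.29 -0.08]
ang 0.04 rad 54.04 offy -0.04 |F| 0.6
rot corr [0. 0. 0.]
[11.2, -1.0, -1.2]
[10.7, -1.0, -3.5]
[9.7, -0.9, -5.7]
[8.3, -0.8, -7.6]
[6.6, -0.6, -9.1]
```

Emit:
carry_out:
  moves:
    - [[11.2, -1.0, -1.2], [0, 0, 0], 0.15]
    - [[10.7, -1.0, -3.5], [0, 0, 0], 0.15]
    - [[9.7, -0.9, -5.7], [0, 0, 0], 0.15]

```text
clock: 21.28
eef_pos: [0.6229, -0.0046, 0.2315]
tool_rot: [-3.122, 1.39, 1.497]
contact_force: [-3.4, 0.1, 1.4]
finger_gap: 0.0216
```

```bash
python3 turn.py 12 4
```

```text
t 21.27 p [622.9  -4.6 231.5] yawY -5.35 xaxis [ 0.013  0.18  -0.984] F [-3.4  0.1  1.4] gap 21.6 q [-0.12  0.4   1.46  0.19  1.3  -0.08]
ang 34.28 rad 54.12 offy -0.03 |F| 3.7
rot corr [-0.02 -0.22 -0.06]
[8.5, -0.8, -7.4]
[6.9, -0.7, -8.9]
[4.9, -0.5, -10.2]
[2.7, -0.3, -11.0]
```

Emit:
carry_out:
  moves:
    - [[8.5, -0.8, -7.4], [0, -0.2, 0], 0.15]
    - [[6.9, -0.7, -8.9], [0, 0, 0], 0.15]
    - [[4.9, -0.5, -10.2], [0, 0, 0], 0.15]
    - [[2.7, -0.3, -11.0], [0, 0, 0], 0.15]

```text
clock: 21.78
eef_pos: [0.6465, -0.0069, 0.1903]
tool_rot: [-3.118, 1.389, 1.502]
contact_force: [-7.4, 1.0, 3.5]
finger_gap: 0.0216
```

```bash
python3 turn.py 12 4
```

```text
t 21.77 p [646.5  -6.9 190.3] yawY -5.32 xaxis [ 0.013  0.18  -0.984] F [-7.4  1.   3.5] gap 21.6 q [-0.12  0.46  1.46  0.19  1.23 -0.09]
ang 86.32 rad 54.28 offy -0.02 |F| 8.3
rot corr [-0.05 -0.26 -0.09]
[-0.7, 0.1, -11.3]
[-2.8, 0.3, -10.9]
[-5.0, 0.5, -10.1]
[-7.0, 0.7, -8.9]
```

Emit:
carry_out:
  moves:
    - [[-0.7, 0.1, -11.3], [0, -0.2, 0], 0.15]
    - [[-2.8, 0.3, -10.9], [0, 0, 0], 0.15]
    - [[-5, 0.5, -10.1], [0, 0, 0], 0.15]

```text
clock: 22.15
eef_pos: [0.6371, -0.0059, 0.156]
tool_rot: [-3.131, 1.389, 1.489]
contact_force: [-6.8, -0.4, 9.8]
finger_gap: 0.0216
```

```bash
python3 turn.py 12 4
```

```text
t 22.15 p [637.1  -5.9 156. ] yawY -5.31 xaxis [ 0.015  0.181 -0.983] F [-6.8 -0.4  9.8] gap 21.6 q [-0.12  0.47  1.54  0.2   1.15 -0.11]
ang 124.54 rad 54.28 offy -0.0 |F| 11.9
rot corr [-0.06 -0.13 -0.1 ]
[-7.5, 0.7, -8.4]
[-8.9, 0.9, -6.9]
[-10.1, 1.0, -4.9]
[-10.9, 1.0, -2.6]
```

Emit:
carry_out:
  moves:
    - [[-7.5, 0.7, -8.4], [0, -0.1, 0], 0.15]
    - [[-8.9, 0.9, -6.9], [0, 0, 0], 0.15]

```text
clock: 22.4
eef_pos: [0.6307, -0.0053, 0.1484]
tool_rot: [2.978, 1.385, 1.313]
contact_force: [7.8, -1.4, 15.2]
finger_gap: 0.0217
```

```bash
python3 turn.py 12 4
```

```text
t 22.4 p [630.7  -5.3 148.4] yawY -5.55 xaxis [ 0.047  0.179 -0.983] F [ 7.8 -1.4 15.2] gap 21.7 q [-0.12  0.45  1.59  0.21  1.08 -0.12]
ang 135.13 rad 54.26 offy -0.0 |F| 17.2
rot corr [0.03 1.72 0.13]
[-8.9, 0.9, -6.9]
[-10.0, 1.0, -5.1]
[-10.9, 1.0, -2.9]
[-11.2, 1.1, -0.6]
```

Emit:
carry_out:
  moves:
    - [[-10, 1, -8], [0, 1.5, 0], 0.15]
    - [[-11, 1.1, -6.5], [0, 0.5, 0], 0.15]

```text
clock: 22.65
eef_pos: [0.6252, -0.0048, 0.1436]
tool_rot: [2.927, 1.385, 1.257]
contact_force: [11.6, -1.2, 7.9]
finger_gap: 0.0218
```

```bash
python3 turn.py 14 4
```

```text
t 22.65 p [625.2  -4.8 143.6] yawY -5.88 xaxis [ 0.057  0.175 -0.983] F [11.6 -1.2  7.9] gap 21.8 q [-0.12  0.44  1.62  0.21  1.05 -0.12]
ang 142.85 rad 54.16 offy -0.04 |F| 14.1
rot corr [0.21 2.22 0.46]
[-11.4, 1.1, -6.5]
[-12.6, 1.2, -3.7]
[-13.1, 1.2, -0.5]
[-12.8, 1.2, 2.7]
```

Emit:
carry_out:
  moves:
    - [[-12, 1.2, -6.5], [0.2, 2.2, 0.4], 0.15]
    - [[-13, 1.2, -4], [0, 0.5, 0], 0.15]
    - [[-13, 1.2, -3], [0, 0.5, 0], 0.15]

```text
clock: 23.02
eef_pos: [0.6147, -0.0039, 0.1377]
tool_rot: [2.847, 1.383, 1.175]
contact_force: [17.4, 1.5, -11.1]
finger_gap: 0.0217
```

```bash
python3 turn.py 14 4
```

```text
t 23.02 p [614.7  -3.9 137.7] yawY -6.1 xaxis [ 0.072  0.172 -0.982] F [ 17.4   1.5 -11.1] gap 21.7 q [-0.12  0.43  1.66  0.21  1.01 -0.13]
ang 155.7 rad 53.86 offy -0.06 |F| 20.7
rot corr [0.4  3.06 0.69]
[-12.4, 1.2, -4.0]
[-13.1, 1.2, -0.8]
[-12.9, 1.2, 2.4]
[-11.9, 1.1, 5.5]
```

Emit:
carry_out:
  moves:
    - [[-12.5, 1.2, -5], [0.4, 3, 0.6], 0.15]
    - [[-13, 1.2, -3], [0, 0.5, 0], 0.15]

```text
clock: 23.28
eef_pos: [0.6019, -0.0026, 0.1338]
tool_rot: [3.005, 1.388, 1.336]
contact_force: [7.9, -0.2, -0.1]
finger_gap: 0.0213
```

```bash
python3 turn.py 13 4
```

```text
t 23.27 p [601.9  -2.6 133.8] yawY -5.75 xaxis [ 0.042  0.176 -0.983] F [ 7.9 -0.2 -0.1] gap 21.3 q [-0.12  0.43  1.67  0.21  1.03 -0.13]
ang 169.99 rad 53.86 offy 0.02 |F| 7.9
rot corr [0.16 1.38 0.34]
[-12.1, 1.1, -0.9]
[-12.0, 1.1, 2.0]
[-11.2, 1.1, 4.7]
[-9.9, 0.9, 7.1]
```

Emit:
carry_out:
  moves:
    - [[-12, 1.1, -0.9], [0.2, 1.3, 0.3], 0.15]
    - [[-12, 1.1, 2], [0, 0, 0], 0.15]

```text
clock: 23.52
eef_pos: [0.5831, -0.0008, 0.1339]
tool_rot: [3.059, 1.389, 1.392]
contact_force: [2.2, 0.2, -3.3]
finger_gap: 0.0217
```

```bash
python3 turn.py 12 4;  python3 - <<'E'
from pr import *
d=snap('wrist','w20.png'); pickle.dump(d,open('w20.pkl','wb'))
d=snap('scene','s20.png'); crop(d['img'],220,130,350,260,5,'s20c.png')
E
```

```text
t 23.52 p [583.1  -0.8 133.9] yawY -5.59 xaxis [ 0.032  0.178 -0.983] F [ 2.2  0.2 -3.3] gap 21.7 q [-0.12  0.4   1.71  0.21  1.03 -0.13]
ang -169.82 rad 53.77 offy -0.05 |F| 4.0
rot corr [0.06 0.83 0.18]
[-10.8, 1.1, 2.9]
[-9.9, 0.9, 5.3]
[-8.6, 0.8, 7.3]
[-6.9, 0.7, 8.9]
```

View pics/s20c.png

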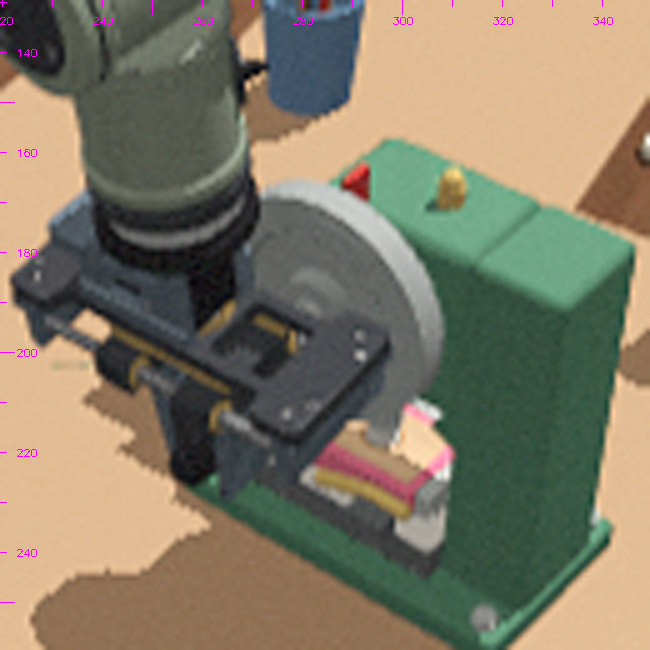

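Past the bottom (190°), clear of the wheel. On round.

Emit:
carry_out:
  moves:
    - [[-10.8, 1.1, 2.9], [0, 0.8, 0.2], 0.15]
    - [[-9.9, 0.9, 5.3], [0, 0, 0], 0.15]
    - [[-8.6, 0.8, 7.3], [0, 0, 0], 0.15]
    - [[-6.9, 0.7, 8.9], [0, 0, 0], 0.15]

```text
clock: 24.12
eef_pos: [0.5466, 0.0026, 0.1593]
tool_rot: [3.116, 1.391, 1.45]
contact_force: [5.4, 1.5, -3.3]
finger_gap: 0.0219
```

```bash
python3 turn.py 12 4
```

```text
t 24.12 p [546.6   2.6 159.3] yawY -5.47 xaxis [ 0.022  0.178 -0.984] F [ 5.4  1.5 -3.3] gap 21.9 q [-0.12  0.33  1.76  0.21  1.06 -0.13]
ang -120.79 rad 53.73 offy -0.04 |F| 6.5
rot corr [0.09 0.24 0.05]
[-4.9, 0.5, 10.1]
[-2.5, 0.2, 11.0]
[-0.2, 0.0, 11.3]
[2.2, -0.2, 11.1]
```

Emit:
carry_out:
  moves:
    - [[-4.9, 0.5, 10.1], [0.1, 0.2, 0], 0.15]
    - [[-2.5, 0.2, 11], [0, 0, 0], 0.15]
    - [[-0.2, 0, 11.3], [0, 0, 0], 0.15]
    - [[2.2, -0.2, 11.1], [0, 0, 0], 0.15]

```text
clock: 24.62
eef_pos: [0.5424, 0.003, 0.206]
tool_rot: [3.101, 1.389, 1.434]
contact_force: [8.7, 2.3, -10.9]
finger_gap: 0.0214
```

```bash
python3 turn.py 11 4
```

```text
t 24.62 p [542.4   3.  206. ] yawY -5.54 xaxis [ 0.025  0.179 -0.984] F [  8.7   2.3 -10.9] gap 21.4 q [-0.12  0.28  1.7   0.2   1.17 -0.1 ]
ang -69.13 rad 53.99 offy -0.08 |F| 14.1
rot corr [0.03 0.4  0.13]
[4.6, -0.4, 9.3]
[6.3, -0.6, 8.2]
[7.7, -0.7, 6.9]
[8.9, -0.8, 5.3]
```

Emit:
carry_out:
  moves:
    - [[4.6, -0.4, 9.3], [0, 0.4, 0.1], 0.15]
    - [[6.3, -0.6, 8.2], [0, 0, 0], 0.15]
    - [[7.7, -0.7, 6.9], [0, 0, 0], 0.15]

```text
clock: 25.0
eef_pos: [0.5595, 0.0014, 0.2295]
tool_rot: [-3.112, 1.391, 1.505]
contact_force: [2.8, 1.5, -12.9]
finger_gap: 0.0214
```

```bash
python3 turn.py 8 4
```

```text
t 25.0 p [559.5   1.4 229.5] yawY -5.43 xaxis [ 0.012  0.179 -0.984] F [  2.8   1.5 -12.9] gap 21.4 q [-0.12  0.3   1.61  0.19  1.25 -0.09]
ang -37.92 rad 54.15 offy -0.07 |F| 13.3
rot corr [ 0.04 -0.32  0.02]
[6.3, -0.5, 4.1]
[6.7, -0.6, 3.3]
[7.1, -0.7, 2.3]
[7.4, -0.7, 1.3]
```

Emit:
carry_out:
  moves:
    - [[6.3, -0.5, 3.6], [0, -0.3, 0], 0.15]
    - [[6.7, -0.6, 2.8], [0, 0, 0], 0.15]
    - [[7.1, -0.7, 2.0], [0, 0, 0], 0.15]

```text
clock: 25.38
eef_pos: [0.5754, -0.0001, 0.2381]
tool_rot: [-3.072, 1.39, 1.547]
contact_force: [-4.3, 0.3, -2.9]
finger_gap: 0.022
```

```bash
python3 turn.py 5 4
```

```text
t 25.38 p [ 5.754e+02 -1.000e-01  2.381e+02] yawY -5.31 xaxis [ 0.004  0.18  -0.984] F [-4.3  0.3 -2.9] gap 22.0 q [-0.12  0.32  1.56  0.19  1.29 -0.08]
ang -18.66 rad 54.14 offy -0.05 |F| 5.2
rot corr [-0.01 -0.74 -0.1 ]
[4.6, -0.4, 1.2]
[4.6, -0.4, 0.9]
[4.7, -0.4, 0.5]
[4.7, -0.4, 0.1]
```

Emit:
carry_out:
  moves:
    - [[5.5, -0.5, 1.2], [0, -0.7, 0], 0.15]
    - [[5.5, -0.5, 0.9], [0, 0, 0], 0.15]
    - [[0, 0, 0], [0, 0, 0], 0.15]

```text
clock: 25.75
eef_pos: [0.5875, -0.0012, 0.2408]
tool_rot: [3.135, 1.389, 1.471]
contact_force: [0.5, 1.4, -4.9]
finger_gap: 0.0217
```

```bash
python3 turn.py 4 2
```

```text
t 25.75 p [587.5  -1.2 240.8] yawY -5.32 xaxis [ 0.018  0.18  -0.984] F [ 0.5  1.4 -4.9] gap 21.7 q [-0.12  0.33  1.53  0.19  1.28 -0.08]
ang -5.46 rad 54.22 offy -0.02 |F| 5.2
rot corr [-0.01  0.05 -0.1 ]
[3.8, -0.3, 0.0]
[3.8, -0.4, -0.0]
```

Emit:
carry_out:
  moves:
    - [[5, -0.5, 0], [0, 0, 0], 0.15]
    - [[0, 0, 0], [0, 0, 0], 0.15]

```text
clock: 26.0
eef_pos: [0.5932, -0.0018, 0.2411]
tool_rot: [3.127, 1.389, 1.464]
contact_force: [2.4, 0.7, -5.4]
finger_gap: 0.0216
```

```bash
python3 turn.py 4 1;  python3 - <<'E'
from pr import *
d=snap('wrist','w21.png'); pickle.dump(d,open('w21.pkl','wb'))
crop(d['img'],180,50,340,190,4.5,'w21c.png')
E
```

```text
t 26.0 p [593.2  -1.8 241.1] yawY -5.33 xaxis [ 0.019  0.18  -0.984] F [ 2.4  0.7 -5.4] gap 21.6 q [-0.12  0.34  1.52  0.19  1.29 -0.08]
ang 0.69 rad 54.25 offy -0.03 |F| 6.0
rot corr [-0.01  0.13 -0.09]
[3.7, -0.3, -0.4]
```

View pics/w21c.png

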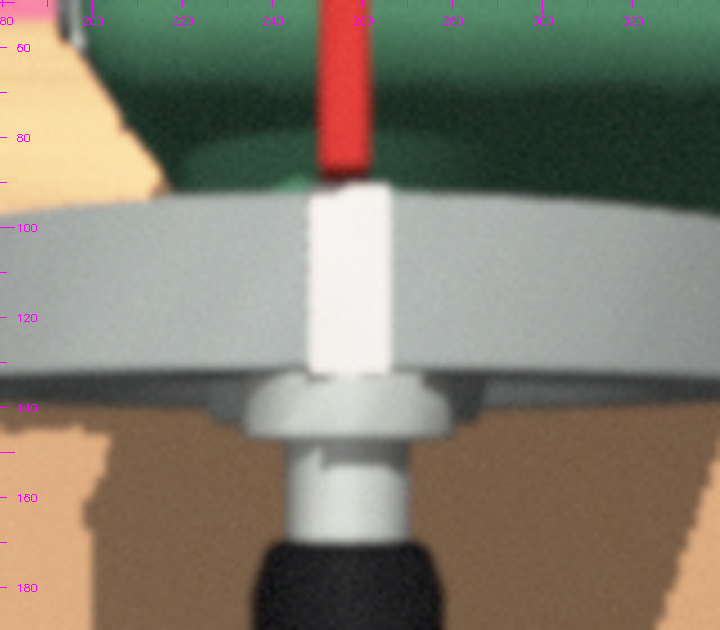

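Emit:
carry_out:
  moves:
    - [[0, 0, -0.5], [0, 0, 0], 0.15]
    - [[0, 0, 0], [0, 0, 0], 0.4]
    - [[0, 0, 0], [0, 0, 0], 0.6]
    - [[0, 0, 0], [0, 0, 0], 0.8]
    - [[0, 0, 0], [0, 0, 0], 0.8]
    - [[0, 0, 0], [0, 0, 0], 0.8]

```text
clock: 26.8
eef_pos: [0.5958, -0.0022, 0.2435]
tool_rot: [3.077, 1.389, 1.414]
contact_force: [0.1, 0.2, -0.1]
finger_gap: 0.0685
```

```bash
python3 turn.py 4 1;  python3 - <<'E'
from pr import *
d=snap('wrist','w22.png'); pickle.dump(d,open('w22.pkl','wb'))
crop(d['img'],150,50,360,260,3,'w22c.png')
E
```

```text
t 26.8 p [595.8  -2.2 243.5] yawY -5.36 xaxis [ 0.028  0.179 -0.983] F [ 0.1  0.2 -0.1] gap 68.5 q [-0.12  0.34  1.52  0.19  1.28 -0.08]
ang 3.29 rad 56.76 offy -0.19 |F| 0.3
rot corr [ 0.04  0.65 -0.05]
[3.6, -0.2, -3.1]
```

View pics/w22c.png

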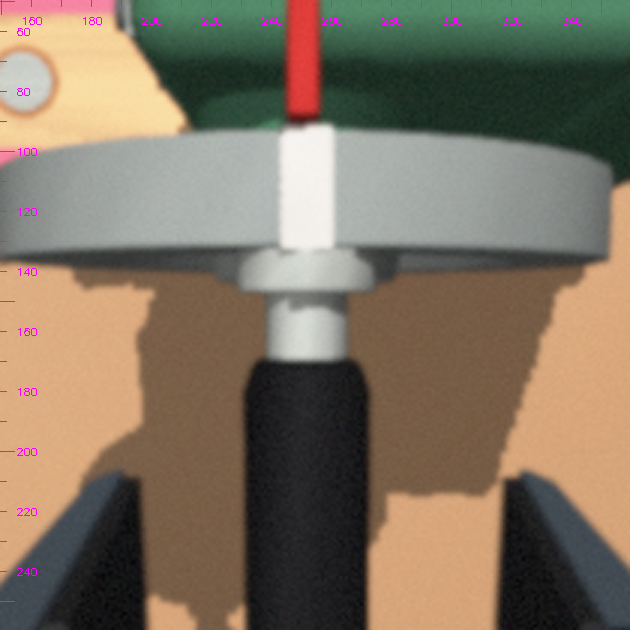

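Emit:
carry_out:
  moves:
    - [[-2, 0, 15], [0, 0, 0], 1]
    - [[0, 0, 40], [0, 0, 0], 1]
    - [[0, 0, 50], [0, 0, 0], 1]
    - [[-20, -10, 30], [-5, 0, 0], 1]
    - [[-45, -40, 0], [-5, 0, 0], 1]
    - [[-50, -40, 0], [0, 0, 0], 1]
    - [[-50, -40, 0], [0, 0, 0], 1]
    - [[-30, -40, 0], [0, 0, 0], 1]
    - [[0, 0, 0], [0, 0, 0], 1]
    - [[0, 0, 0], [0, 0, 0], 1]

```text
clock: 28.1
eef_pos: [0.3946, -0.1736, 0.3924]
tool_rot: [1.543, 1.529, -0.119]
contact_force: [0.2, -0.0, -0.4]
finger_gap: 0.0909
```

```bash
python3 q.py;  python3 - <<'E'
from pr import *
d=snap('wrist','w23.png'); pickle.dump(d,open('w23.pkl','wb'))
d=snap('scene','s23.png'); pickle.dump(d,open('s23.pkl','wb')); crop(d['img'],230,150,350,260,6,'s23c.png')
d=snap('top','t23.png'); pickle.dump(d,open('t23.pkl','wb'))
crop(d['img'],205,110,305,245,4.3,'t23c.png')
E
```

```text
t 28.1 p [ 394.6 -173.6  392.4] yawY -5.23 xaxis [ 0.042 -0.005 -0.999] F [ 0.2 -0.  -0.4] gap 90.9 q [-0.45  0.    1.56  0.01  1.54 -0.36]
[-181.6 -317.6] torque [-0.06  0.12  0.02]
```

View pics/s23c.png

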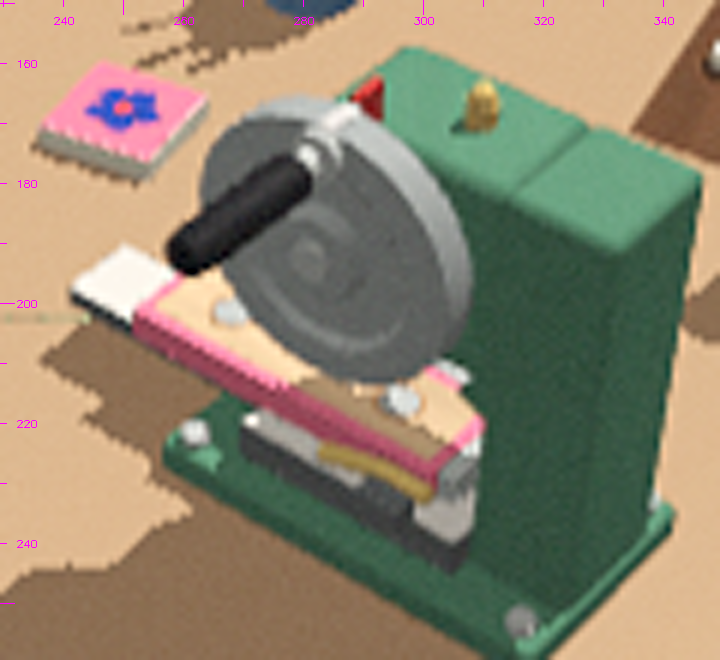

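View pics/t23c.png

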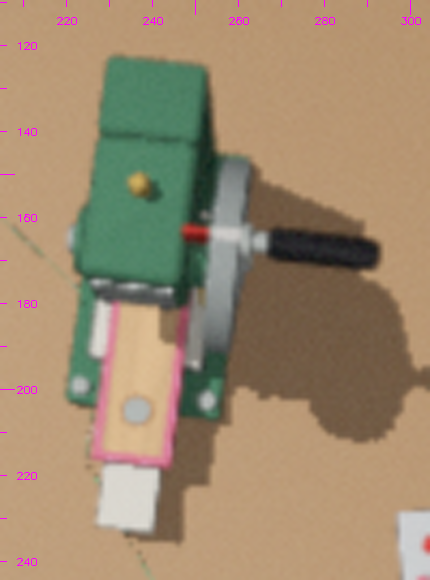

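View pics/w23.png

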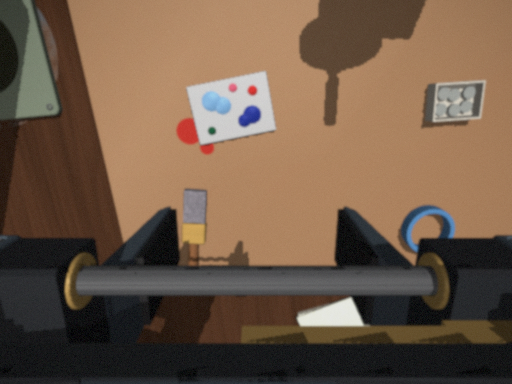

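```bash
python3 - <<'E'
from pr import *
q=np.array([.6053,.12545,-.09443])
w=pickle.load(open('w22.pkl','rb')); print('wrist mag',inv(q,ray(w,150+25/3-.5,50+82/3-.5,.0585)*1e3).round(1))
w18=pickle.load(open('w18.pkl','rb')); print('before',inv(q,ray(w18,100+197.5/2.4-.5,50+98.5/2.4-.5,.0585)*1e3).round(1))
t=pickle.load(open('t23.pkl','rb')); P=lambda x,y:(205+x/4.3-.5,110+y/4.3-.5)
for (x,y),z in [((92,457),.058),((171,467),.058),((98,524),.04),((155,532),.04),((137,410),.0585)]: print(inv(q,ray(t,*P(x,y),z)*1e3).round(1))
E
```

```text
wrist mag [-100.     1.4]
before [-100.3    1.8]
[-140.9   33.6]
[-141.3  -27. ]
[-190.2   24.4]
[-191.1  -19.8]
[-101.4    4.1]
```

```bash
python3 -c "
from workcell import ticket
print(ticket.job_done())"
```

```text
the job is handed in; nothing more can be done
None
```

The pink-rimmed plaque is home in the press with its magnet pressed in. The handwheel has made one full turn and is released. I handed the job in at about 28 s of the 72 s limit.

**Laying and sliding:** I laid the plaque on the bed with the proud magnet leading and pushed it in gently. It first came to rest against the stop turned about 0.8° off square. I straightened it with a light grip and pressed it home again until it would not move. The push force along the slide stayed around 12 N in the readings, against the 25 N limit.

**Turning:** I held the crank grip at 18 N and turned the wheel once, top going away from the robot. The highest net force I read while turning was about 21 N. I read forces only at the end of each move, so brief peaks in between are not recorded.

**Last checks:**
- **Plaque:** its rear magnet is within about 0.5 mm of where it should be when home, both before and after the turn. The plaque is parallel to the bed, to picture accuracy. The overhead camera put it about 1 mm further along and 2–3 mm to one side. It put the bed's edges off the same way, so I take that as calibration error.
- **Magnet:** in the scene picture the pressed magnet shows no dark side any more, so I judge it flush. I did not measure its height.
- **Wheel:** the white mark is at the red pointer, about 0.5° past by my estimate.
- **Robot:** it stands well clear with its force reading near zero. The arm touched only the plaque and the crank grip. I did not check every other item on the table at the end.

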